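# Pack the cookies away and snap the lid shut

## Robot

A 6-joint arm with a two-finger parallel gripper is mounted at the origin on a cart in front of the work surface, level with it; the furniture and walls round the work are solid. World frame = base frame: x ahead of the robot, y to its left, z up, the work surface at z = 0. Lengths are in mm, angles in rad, forces in N, time in s.
With the tool pointing down it reaches from about 350 to 875 mm from the base axis. Payload 4.2 kg.
Tool frame: the origin (TCP) lies at the very end of the fingers, on their centre line; the grasp point (between the pads) lies 19 mm behind it; z points along the fingers, y is the line along which they close (so a half turn about z gives the same grasp; the last joint's range is limited). The gripper opens to 85 mm and grips with 20 to 120 N. Pads are 22 mm wide; open, the fingers measure 114 mm over their backs; the gripper's body (76 mm by 85 mm) begins 54 mm behind the grasp point. The pads swing forward as they close: fully open they stand 13 mm farther back than shut.
Start: joints at [-0.87, 0.385, 0.008, 0, -1.194, -0.259], TCP at [267.241, -564.961, 231.312] pointing down, gripper open.
Joint ranges: [-3.14, 3.14], [-1.21, 2.06], [-1.07, 1.41], [-3.16, 2.05], [-2.99, -0.16], [-3.1, 3.1]. Speed limits (rad/s): [2.79, 2.79, 3.14, 3.14, 3.14, 3.14].

## Interface

Orientations are given as a unit quaternion [x, y, z, w].
In Python, from bench import arm gives the robot as it stands. The module is installed in compiled form; this text tells all that it offers.
- The arm moves only by the tool drive_tool, never from a script. Its argument "targets" is a list of rows, each a list of 5 numbers: the closure, from -1 (fully open) to 1 (shut), then the shift along the tool's x, y, z in mm, then the turn about the tool's z in degrees. In form: [[grip, tx, ty, tz, roll], ...]. A call has 1 to 12 rows; each row is the pose to reach, as a shift and turn from the pose commanded when the call began, along the tool's axes at that moment; what a row does not reach only later rows make up. A row lasts 1/10 s, in which the tool goes at most 50 mm and 8.59 degrees, less where a joint would pass 70% of its speed; a pose out of reach is approached as far as the arm can. A call with a gripper value outside its range is refused whole. The fingers move at their own pace and stop on an object; the grip force is fixed at half the most. Time passes only in rows, so rows that repeat a pose let the fingers close. It gives the time, the measured TCP pose, the force, the opening and the grip force at its end, in the units of the state.
- arm.read_state(): the state, without advancing time (a new reading comes with each control period).
- arm.get_image(name): name is "scene" or "top"; returns the picture (420x560x3 uint8, blue, green, red); there is no depth.
- arm.camera_params(name): a dict with "fov_y" (degrees; the focal length in pixels is half the picture's height over the tangent of half this angle, whatever the lens; pixels are square), "cx", "cy" (the principal point, pixels), "rvec" (rotation vector, rad) and "tvec" (3), from world to camera coordinates, as OpenCV has them. Camera axes: x right, y down, z forward; pixel columns grow to the right and rows downward; lengths in mm; the calibration is good to about 2 mm. A picture is of the moment at which its call begins. camera_params takes no time and is no camera call.
- arm.job_done(): hands the job in; it is judged then, once.
The state is a dict: "clock": time; "joints": joint angles; "joint_vel": joint speeds; "joint_efforts": joint torques, N m; "position": TCP position; "ee_rot": TCP orientation; "contact_force": force on the tool from outside, world axes, zero at the start; "wrist_torque": the same for the moment, N m; "gripper_width": finger opening in mm; "grasp_force": force on a finger pad.
Only numpy, scipy, OpenCV 4.12 (cv2) and the standard library are available. Lean on these libraries where they do the work, as an engineer would, in place of code of your own. Each camera call takes 0.05 s, during which the arm holds its last target. There are 200 camera calls.

## Task

Put the oat cookies from the baking sheet away in the cake box: lift each one with the turner, never with the fingers, and lay them flat, side by side, on the box's base. Put the lid on the base and press it down until both ends have snapped home past their catches and the rim sits flush all round. Leave the turner lying flat on the empty baking sheet, and the mill and the spice jar standing where they are.

Things in the scene. Friction and masses are not known exactly. Their poses are not given: they have to be found in the camera images.
- baking_sheet: dark steel baking sheet, 200 mm deep (its x) by 230 mm wide (its y), fixed; origin under its centre, flat top surface at z = 4 mm; open and flat at the front and the two sides, with one upturned lip at its far (+x) edge: the lip's inner face stands 98.5 mm from the centre, its top at z = 18 mm
- cake_box: grey base of a cake box, fixed; origin under its centre, y along its length. Flange 134 x 254 mm, 6 mm high; on it a plinth 110 (x) by 230 mm (y) whose flat top, 101 x 206 mm inside a 4 mm high rim, lies at z = 24 mm: the cookies go there. A spring catch in the middle of each short end (y = +-113 mm, z = 15 mm) gives way when the lid is pushed past it with about 10 N per end
- lid: white hollow lid, 125 x 244 x 50 mm (x, y, z) without handle, loose, about 160 g; origin at the centre of its open underside; inside 116 x 235 mm (2.5 to 3 mm play round the plinth); same either way round. Seated, its rim stands on the flange, its origin 6 mm above the box's. Just laid on, it stops on the catches about 9 mm higher
- lid_handle (a point): middle of the lid's black bar handle: bar 18 mm wide (along the lid's x), 80 mm long (along its y), 12 mm high, from 70 to 82 mm above the lid's origin, carried by two 16 x 12 mm feet 33 mm either side of the middle
- lid_end_a (a point): top face of the lid near its +y end, 90 mm from its middle and 50 mm above its origin: press here; 56 mm above the box origin when seated, about 65 mm when the end only rests on its catch
- lid_end_b (a point): the same at the lid's -y end
- turner: steel turner, 190 g, loose, lying on its blade; origin at the centre of the blade's underside, x towards the front edge, z up. Blade 80 (x) by 56 mm, 2.2 mm thick, thinning over the front 28 mm to 0.6 mm; slippery (friction about 0.25, all else 0.6). A neck rises at its rear to a black handle 22 mm wide, 18 mm thick, centre line from (-74, 0, 50) back to (-193, 0, 65) mm
- turner_grip (a point): point on the handle's centre line, 100 mm behind and 53 mm above the blade's centre: good to grip, with the fingers closing along the turner's y
- turner_edge (a point): middle of the blade's front edge, on its underside, 40 mm ahead of the turner's origin
- cookie1: round oat cookie, diameter 60 mm, 14.5 mm thick, 50 g, rigid; lower edge rounded (flat underside 46 mm across); origin at the centre of its underside; two or three cookies are there, in a row across the sheet, 15 to 80 mm clear of the lip
- cookie2: round oat cookie, diameter 60 mm, 14.5 mm thick, 50 g, rigid; lower edge rounded (flat underside 46 mm across); origin at the centre of its underside; same as cookie1; two or three cookies are there, in a row across the sheet, 15 to 80 mm clear of the lip
- cookie3: round oat cookie, diameter 60 mm, 14.5 mm thick, 50 g, rigid; lower edge rounded (flat underside 46 mm across); origin at the centre of its underside; same as cookie1; two or three cookies are there, in a row across the sheet, 15 to 80 mm clear of the lip
- pepper_mill: glass salt or pepper mill, 44 mm across, 90 mm high, standing behind the work; origin under it; leave alone
- spice_jar: spice jar with screw cap, 45 mm across, 106 mm high, standing behind the work; origin under it; leave alone. Behind it, from x = 0.75 m on, rises the solid front of the wall counter: keep long things that are carried clear of it
Things that resemble listed ones, but are neither listed nor needed, are in the scene too. What is shaped like the cookie2 but green is not meant.

How it is judged (in metres and radians):
On the way, in this order (a step that is already met when the one before it is completed fails the run):
1. every cookie lies flat on the base of the box (x of cookie1 in the frame of cake_box between -0.026 and 0.026 m and y of cookie1 in the frame of cake_box between -0.08 and 0.08 m and z of cookie1 in the frame of cake_box between 0.019 and 0.029 m and angle between each of cookie1, cookie2, cookie3's own z axis and vertical below 0.12 rad and x of cookie2 in the frame of cake_box between -0.026 and 0.026 m and y of cookie2 in the frame of cake_box between -0.08 and 0.08 m and z of cookie2 in the frame of cake_box between 0.019 and 0.029 m and x of cookie3 in the frame of cake_box between -0.026 and 0.026 m and y of cookie3 in the frame of cake_box between -0.08 and 0.08 m and z of cookie3 in the frame of cake_box between 0.019 and 0.029 m), for 0.2 s.
2. the lid is snapped down at both ends (z of each of lid_end_a, lid_end_b in the frame of cake_box below 0.0595 m and z of lid in the frame of cake_box above 0.003 m and horizontal distance between lid and cake_box below 0.008 m and angle between the y axis of lid and the y axis of cake_box, either way round below 0.06 rad), for 0.2 s.
At the end, for the whole second after the job is handed in: Cookies flat on the plinth, centres within 26 mm of its long centre line and 80 mm of its middle; lid centred (8 mm, 3.4 deg), both ends within 3.5 mm of seated height; turner flat on the sheet, blade centre within 85 mm (depth) and 100 mm (width) of its centre; all at rest (all of step 1 and all of step 2 and x of turner in the frame of baking_sheet between -0.085 and 0.085 m and y of turner in the frame of baking_sheet between -0.1 and 0.1 m and z of turner in the frame of baking_sheet below 0.012 m and angle between turner's own z axis and vertical below 0.12 rad and linear speed of each of turner, lid below 0.02 m/s); the robot touches nothing.
It fails at once if the fingers touch a cookie (contact force between the fingers and cookie1 above 0.3 N or contact force between the fingers and cookie2 above 0.3 N or contact force between the fingers and cookie3 above 0.3 N).
It fails at once if the mill or the spice jar is pushed away or knocked over (distance of any of pepper_mill, spice_jar from where it was at the start of the episode above 0.05 m).
Of cookie1, cookie2, cookie3 only 2 to 3 are there at a start; the rules pass over those that are not, and their reading is None.
At some moment in a run one of lid, turner may be knocked a few centimetres aside while the robot is not near it.
It also fails if it takes over 210 s, if anything falls off the work surface, if the arm or the gripper's body presses on something with over 40 N, if the wrist force passes 120 N, or if a joint passes its speed limit or range.

## Working session

There is one attempt and no reset: what is moved stays moved. The work goes in short steps, Python scripts to look and compute and a tool call to move; the robot and the scene stay as the last step left them, time stands still between calls to the robot, and variables do not carry over. Pictures are saved under pics/ and viewed, at most 14 in all, crops included, and the job is handed in when it is done.

Besides the shell and the picture viewer there is one more tool, called after "Emit:" in YAML: its name, and indented under it one key for each argument. drive_tool: Moves the arm, as the interface text tells. Its arguments: {"type":"object","properties":{"targets":{"type":"array","items":{"type":"array","items":{"type":"number"}}}},"required":["targets"]}

```bash
mkdir -p pics; cat > h.py <<'E'
import numpy as np, cv2
from scipy.spatial.transform import Rotation as R
from bench import arm
def cam(n):
    p=arm.camera_params(n); f=210/np.tan(np.radians(p['fov_y'])/2)
    K=np.array([[f,0,p['cx']],[0,f,p['cy']],[0,0,1]])
    Rm=cv2.Rodrigues(np.array(p['rvec'],float))[0]; t=np.array(p['tvec'],float).ravel()
    return K,Rm,t
def ray(n,u,v):
    K,Rm,t=cam(n); d=Rm.T@np.linalg.inv(K)@np.array([u,v,1.]); return -Rm.T@t,d/np.linalg.norm(d)
def onz(n,u,v,z):
    o,d=ray(n,u,v); return o+d*(z-o[2])/d[2]
def two(a,b):
    (o1,d1),(o2,d2)=ray('scene',*a),ray('top',*b)
    s=np.linalg.lstsq(np.c_[d1,-d2],o2-o1,rcond=None)[0]
    p,q=o1+d1*s[0],o2+d2*s[1]; return (p+q)/2,np.linalg.norm(p-q)
def px(n,P):
    K,Rm,t=cam(n); c=K@(Rm@np.array(P,float)+t); return c[:2]/c[2]
def snap(n,f):
    im=arm.get_image(n); cv2.imwrite('pics/'+f,im); return im
E
python3 - <<'E'
from h import *
for n in('scene','top'):
    snap(n,n+'0.png'); p=arm.camera_params(n); print(p, ray(n,280,210))
s=arm.read_state(); print(s); print(R.from_quat(s['ee_rot']).as_matrix().round(3))
E
```

```text
{'fov_y': 53.310988353174125, 'cx': 282.54641467942116, 'cy': 209.11199088818785, 'rvec': array([ 0.99748239, -2.28888851,  1.21984977]), 'tvec': array([324.28306514, 318.94028253, 827.65530591])} (array([-139.13153916,  589.15575785,  724.86800409]), array([ 0.60044262, -0.56700948, -0.56388732]))
{'fov_y': 57.489361292937105, 'cx': 279.7233935979402, 'cy': 211.8365645321771, 'rvec': array([ 2.12252771, -2.13392509,  0.19429226]), 'tvec': array([ -49.66728046,  574.36131823, 1248.50475874])} (array([ 341.44138473,  -49.26477787, 1331.20721816]), array([ 0.18362356, -0.00342136, -0.98299068]))
{'clock': 0.1, 'joints': array([-8.70389760e-01,  3.85489225e-01,  6.75277467e-03, -4.24833316e-04,
       -1.19399768e+00, -2.58601189e-01]), 'joint_vel': array([-0.00020977, -0.00274995,  0.00353978,  0.00197572,  0.00113719,
        0.0011352 ]), 'joint_efforts': array([-1.56918046e-03, -3.93318737e+01,  1.88928080e+01,  4.19798121e+00,
       -2.62515488e-03, -2.48767790e-06]), 'position': array([ 267.02197872, -564.50886548,  230.32290315]), 'ee_rot': array([-2.19033913e-01,  9.75716745e-01,  9.50719982e-04, -2.71819798e-04]), 'contact_force': array([-0.46518811, -0.76303562, -0.01297263]), 'wrist_torque': array([ 0.01286765,  0.06174535, -0.00733655]), 'grasp_force': 0.0, 'gripper_width': 85.18921015017135}
[[-0.904 -0.427 -0.001]
 [-0.427  0.904  0.002]
 [ 0.     0.002 -1.   ]]
```

View pics/scene0.png

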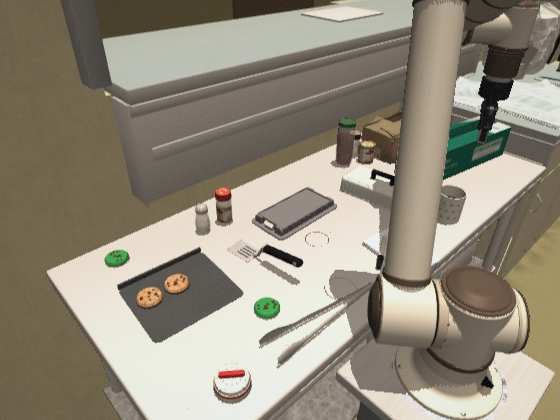

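View pics/top0.png

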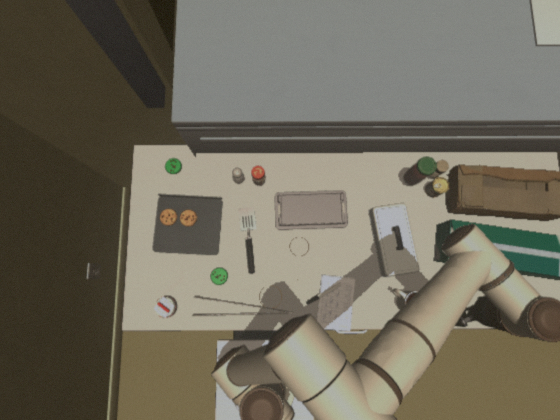

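The scene view shows two tan cookies on the dark sheet at (150,297) and (177,283), and the turner with its blade at (243,250) and handle at (283,256). The box base is at (295,211), and the lid is behind the arm at (370,185). In the top view they are at: cookies (168,217) and (188,218), turner (248,240), box (311,210), lid (395,240).

Possible mix-ups, by top-view pixel:
- Green cookies at (173,166) and (219,276), and a cake tin at (165,306): not wanted.
- Tongs at (245,305) and a grater at (335,297): not the turner.
- Green box at (505,245) and brown basket at (510,190): not the cake box.

Next is one close crop to check these choices.

```bash
python3 - <<'E'
from h import *
im=cv2.imread('pics/top0.png'); cv2.imwrite('pics/c1.png',cv2.resize(im[150:320,140:425],None,fx=2.8,fy=2.8,interpolation=cv2.INTER_CUBIC))
im=cv2.imread('pics/scene0.png'); cv2.imwrite('pics/c2.png',cv2.resize(im[170:340,110:400],None,fx=2.75,fy=2.75,interpolation=cv2.INTER_CUBIC))
E
```

```text
(no output)
```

View pics/c1.png

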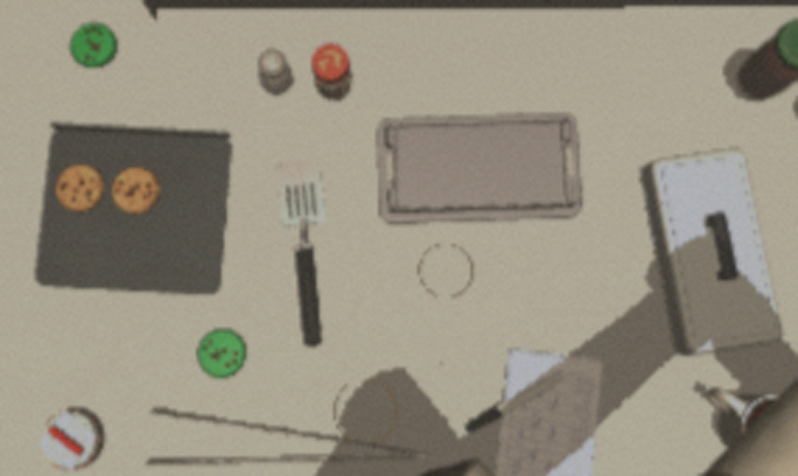

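View pics/c2.png

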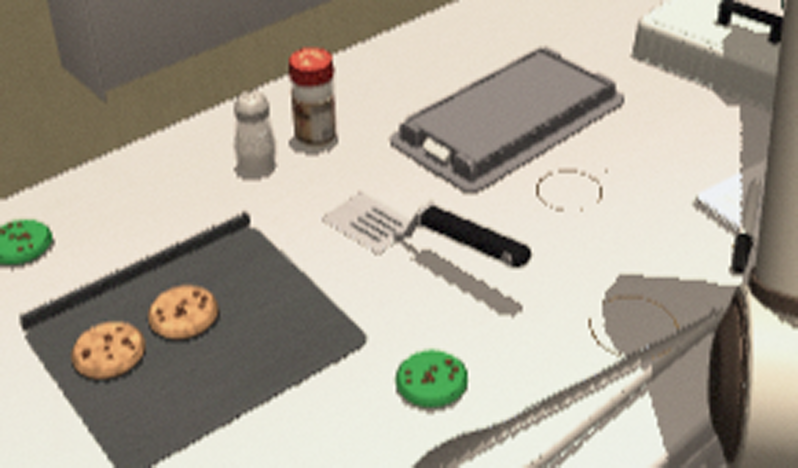

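The crop confirms two tan cookies on the sheet, the turner with its blade towards +x, the grey base with its clips, and the white lid with its black bar. Now I'll measure them.

```bash
python3 - <<'E'
from h import *
np.set_printoptions(suppress=True,precision=1)
T=lambda u,v:(140+u/2.8-.3,150+v/2.8-.3); S=lambda u,v:(110+u/2.75-.3,170+v/2.75-.3)
top=cv2.imread('pics/top0.png'); sc=cv2.imread('pics/scene0.png')
def comps(im,lo,hi,box,amin):
    h=cv2.cvtColor(im,cv2.COLOR_BGR2HSV); m=cv2.inRange(h,lo,hi); k=np.zeros_like(m); x0,y0,x1,y1=box; k[y0:y1,x0:x1]=m[y0:y1,x0:x1]
    k=cv2.morphologyEx(k,cv2.MORPH_CLOSE,np.ones((3,3)))
    n,l,st,c=cv2.connectedComponentsWithStats(k); return [(c[i],st[i],np.argwhere(l==i)[:,::-1]) for i in range(1,n) if st[i][4]>=amin]
ct=comps(top,(5,80,90),(22,255,255),(150,195,225,255),40); cs=comps(sc,(5,70,90),(22,255,255),(115,250,250,330),60)
for a in ct:
    print('cookie top',a[0],a[1][4],onz('top',*a[0],18.5))
    for b in cs: print('   two',two(b[0],a[0]))
for b in cs: print('cookie sc',b[0],b[1],onz('scene',*b[0],12))
# handle
ht=comps(top,(0,0,0),(180,255,60),(235,230,265,280),20); hs=comps(sc,(0,0,0),(180,255,60),(255,238,306,272),20)
def ends(p):
    (cx,cy),_,_=cv2.minAreaRect(p.astype(np.float32)); c=p.mean(0); d=np.linalg.svd(p-c,full_matrices=False)[2][0]; s=(p-c)@d; return c,c+d*s.min(),c+d*s.max()
for a in ht: 
  e=ends(a[2]); print('ht',*e)
  for b in hs:
    f=ends(b[2]); print('hs',*f); print('c',two(f[0],e[0]))
    for q in e[1:]:
      for r in f[1:]: print('  ',two(r,q))
print('blade front', two(S(362,193),T(322,178)),two(S(322,218),T(284,180)),'rear right',two(S(412,230),T(324,220)),two(S(378,252),T(285,223)))
for n,uv in dict(b_tl=(380,119),b_tr=(577,114),b_br=(580,214),b_bl=(379,221)).items(): print(n,onz('top',*T(*uv),6))
for n,a,b in [('plinth far right',(548,48),(572,116)),('near right',(622,95),(576,214)),('near left flange',(470,190),(379,221))]: print(n,two(S(*a),T(*b)))
for n,uv,z in [('s_fl',(36,284),4),('s_fr',(219,294),4),('s_bl',(52,124),18),('s_br',(231,134),18)]: print(n,onz('top',*T(*uv),z))
print('sheet corner sc',onz('scene',*S(366,340),4),onz('scene',*S(120,466),4))
for uv in [(655,163),(740,150),(780,340),(690,353)]: print('lid',onz('top',*T(*uv),50))
for uv in [(709,214),(726,212),(738,277),(720,280)]: print('lidh',onz('top',*T(*uv),82))
E
```

```text
cookie top [167.9 216.7] 239 [564.9 335.7  18.5]
   two (array([540.1, 303.4,  58.7]), np.float64(51.84214078239843))
   two (array([566. , 337.7,  10.6]), np.float64(0.7253720727370591))
cookie top [187.9 217.5] 239 [562.  266.3  18.5]
   two (array([562.9, 267.7,  10.9]), np.float64(1.1029403359785683))
   two (array([587.8, 302.6, -35.3]), np.float64(55.18604474213256))
cookie sc [176.  282.8] [164 273  25  20 393] [561.3 267.9  12. ]
cookie sc [148.7 296.6] [136 287  27  21 437] [564.3 338.   12. ]
ht [249.7 253.3] [248.7 240. ] [250.8 267.9]
hs [282.1 255.4] [263.2 247.6] [301.8 263.6]
c (array([431.7,  45.9,  52.1]), np.float64(6.814841719127341))
   (array([481.8,  54.6,  50. ]), np.float64(7.482282836296767))
   (array([442.9,  25.9,  20.5]), np.float64(96.2752752286643))
   (array([411.4,  68.8,  97.5]), np.float64(77.6010990574916))
   (array([379. ,  38.3,  56.5]), np.float64(17.46329325614036))
blade front (array([583.3,  40.8,   7. ]), np.float64(15.967791915584709)) (array([582.6,  89.9,   2.4]), np.float64(18.329390305265733)) rear right (array([527. ,  33.6,  -8.6]), np.float64(1.0747925628026027)) (array([522.2,  81.6,  -5.2]), np.float64(1.0258240741734894))
b_tl [653.4 -38.    6. ]
b_tr [ 658.6 -288.1    6. ]
b_br [ 530.4 -287.2    6. ]
b_bl [522.9 -36.3   6. ]
plinth far right (array([ 651. , -281.8,   16.5]), np.float64(6.402696452003521))
near right (array([ 530.2, -281.7,    8.3]), np.float64(0.18974007454556244))
near left flange (array([521.9, -37. ,   7. ]), np.float64(2.333512767103888))
s_fl [447.  387.5   4. ]
s_fr [433.5 161.3   4. ]
s_bl [646.2 373.6  18. ]
s_br [632.2 148.7  18. ]
sheet corner sc [432.3 167.3   4. ] [456.  387.7   4. ]
lid [ 586.3 -372.9   50. ]
lid [ 602.  -477.5   50. ]
lid [ 372.6 -510.3   50. ]
lid [ 358. -403.   50.]
lidh [ 518.8 -425.4   82. ]
lidh [ 521.1 -445.6   82. ]
lidh [ 444.6 -454.9   82. ]
lidh [ 441.2 -433.7   82. ]
```

```bash
python3 - <<'E'
from h import *
np.set_printoptions(suppress=True,precision=1)
print('top', onz('top',249.7,253.3,57.5),onz('top',248.7,240,50),onz('top',250.8,267.9,65))
print('sc', onz('scene',282.1,255.4,57.5),onz('scene',263.2,247.6,50),onz('scene',301.8,263.6,65))
im=cv2.imread('pics/top0.png')[205:235,236:262]
# blade mask: brighter/less yellow than table
h=cv2.cvtColor(im,cv2.COLOR_BGR2HSV); print(h[8:28:2,4:24,1])
a=onz('top',248.7,240,50);b=onz('top',250.8,267.9,65);d=(a-b)[:2];print(np.degrees(np.arctan2(d[1],d[0])),np.hypot(*d))
a=onz('scene',263.2,247.6,50);b=onz('scene',301.8,263.6,65);d=(a-b)[:2];print(np.degrees(np.arctan2(d[1],d[0])),np.hypot(*d))
E
```

```text
top [433.8  47.6  57.5] [478.9  51.9  50. ] [385.6  43.   65. ]
sc [424.3  48.3  57.5] [484.8  56.8  50. ] [365.1  40.4  65. ]
[[34 37 33 35 36 33 38 34 33 31 29 31 27 29 32 38 35 37 38 37]
 [31 37 33 31 29 33 32 34 31 26 29 27 28 25 26 34 37 36 36 37]
 [31 32 32 29 29 32 28 31 33 25 29 26 23 23 22 30 38 39 37 38]
 [30 24 28 29 28 30 29 30 31 25 27 24 23 22 23 25 32 39 37 39]
 [31 26 32 28 28 28 27 26 29 25 26 24 25 21 19 22 30 37 35 35]
 [30 24 25 28 23 26 37 25 25 25 23 27 25 20 18 19 32 36 38 38]
 [28 26 27 26 23 24 25 21 23 24 21 22 24 18 15 16 31 32 36 40]
 [26 22 24 23 22 25 24 25 21 24 21 19 20 18 16 14 27 37 37 37]
 [29 21 19 21 22 22 21 29 35 27 19 22 23 26 25 29 32 36 38 37]
 [33 32 33 37 36 34 37 40 43 40 35 36 39 38 40 38 37 36 39 40]]
5.439860077570391 93.68617494262197
7.821070665675818 120.84655474940125
```

Emit:
drive_tool:
  targets:
    - [-1, -436, 476, 0, 18.3]
    - [-1, -436, 476, 0, 18.3]
    - [-1, -436, 476, 0, 18.3]
    - [-1, -436, 476, 0, 18.3]
    - [-1, -436, 476, 0, 18.3]
    - [-1, -436, 476, 0, 18.3]
    - [-1, -436, 476, 0, 18.3]
    - [-1, -436, 476, 0, 18.3]
    - [-1, -436, 476, 0, 18.3]
    - [-1, -436, 476, 0, 18.3]
    - [-1, -436, 476, 0, 18.3]
    - [-1, -436, 476, 0, 18.3]

```text
clock: 1.3
position: [443.3, 7.3, 231.4]
ee_rot: [-0.061, 0.998, 0.0, 0.0]
contact_force: [1.4, -0.0, -0.5]
gripper_width: 85.4
grasp_force: 0.0
```

Emit:
drive_tool:
  targets:
    - [-1, -20, 42.6, 0, 0]
    - [-1, -20, 42.6, 45, 0]
    - [-1, -20, 42.6, 90, 0]
    - [-1, -20, 42.6, 130, 0]
    - [-1, -20, 42.6, 130, 0]
    - [-1, -20, 42.6, 130, 0]

```text
clock: 1.9
position: [458.5, 49.8, 101.7]
ee_rot: [-0.062, 0.998, -0.0, -0.0]
contact_force: [1.1, 0.5, 0.6]
gripper_width: 85.4
grasp_force: 0.0
```

```bash
cat >> h.py <<'E'
def pair(f,P,half=70,z=4):
    out=[]
    for n in('scene','top'):
        im=arm.get_image(n); cv2.imwrite(f'pics/{f}_{n}.png',im); u,v=px(n,P).astype(int)
        u=min(max(u,half),560-half); v=min(max(v,half),420-half)
        print(n,'crop origin',u-half,v-half,'scale',400/(2*half))
        out.append(cv2.resize(im[v-half:v+half,u-half:u+half],(400,400),interpolation=cv2.INTER_CUBIC))
    cv2.imwrite(f'pics/{f}.png',np.hstack(out))
E
python3 - <<'E'
from h import *
s=arm.read_state();print(s['position'],s['joints'],s['contact_force'])
pair('p3',(480,52,40),50)
E
```

```text
[458.48493876  49.83768566 101.69101244] [ 4.62572524e-01  2.57834817e-01 -5.59201474e-01  9.78990752e-04
 -7.54729093e-01 -1.91094216e+00] [1.06073542 0.46912945 0.56556746]
scene crop origin 215 200 scale 4.0
top crop origin 198 189 scale 4.0
```

View pics/p3.png

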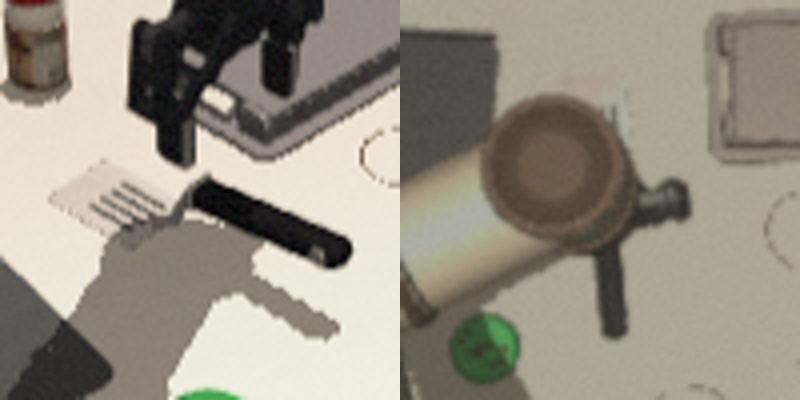

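The view shows the open fingers straddling the black handle (scene px about 265,247), with the blade clear of them. I'll go down and close on it.

Emit:
drive_tool:
  targets:
    - [-1, 0, 0, 30, 0]
    - [-1, 0, 0, 55, 0]
    - [-1, 0, 0, 67, 0]
    - [-1, 0, 0, 67.5, 0]
    - [-1, 0, 0, 67.5, 0]
    - [1, 0, 0, 67.5, 0]
    - [1, 0, 0, 67.5, 0]
    - [1, 0, 0, 67.5, 0]
    - [1, 0, 0, 67.5, 0]
    - [1, 0, 0, 67.5, 0]
    - [1, 0, 0, 67.5, 0]
    - [1, 0, 0, 67.5, 0]

```text
clock: 3.2
position: [458.2, 49.9, 34.1]
ee_rot: [-0.061, 0.998, 0.0, 0.0]
contact_force: [-1.2, 0.8, 3.0]
gripper_width: 21.2
grasp_force: 62.5
```

Emit:
drive_tool:
  targets:
    - [1, 0, 0, 0, 0]
    - [1, 0, 0, 0, 0]
    - [1, 0, 0, 0, 0]
    - [1, 0, 0, 0, 0]

```text
clock: 3.6
position: [458.2, 49.9, 34.0]
ee_rot: [-0.061, 0.998, -0.0, 0.0]
contact_force: [-1.8, -0.2, 5.1]
gripper_width: 21.2
grasp_force: 62.7
```

Emit:
drive_tool:
  targets:
    - [1, 0, 0, -15, 0]
    - [1, 0, 0, -40, 0]
    - [1, 0, 0, -60, 0]
    - [1, 15, 50, -60, 3]
    - [1, 27, 95, -60, 6]
    - [1, 41, 140, -60, 9]
    - [1, 54, 185, -60, 10.7]
    - [1, 65, 225, -60, 10.7]
    - [1, 69, 240.4, -60, 10.7]
    - [1, 69, 240.4, -60, 10.7]
    - [1, 69, 240.4, -60, 10.7]

```text
clock: 4.7
position: [359.6, 279.4, 93.0]
ee_rot: [0.032, 0.999, -0.001, -0.001]
contact_force: [-1.4, -1.1, -2.8]
gripper_width: 20.9
grasp_force: 61.9
```

```bash
python3 - <<'E'
from h import *
s=arm.read_state();print(s['position'],s['joints'],s['contact_force'])
pair('p4',(510,275,20),50)
E
```

```text
[359.56608602 279.43845299  92.95909901] [ 1.01887021e+00  2.63386017e-01 -5.80867241e-01 -7.11651722e-04
 -7.28920622e-01 -2.65324634e+00] [-1.4130191  -1.05147281 -2.7851572 ]
scene crop origin 134 243 scale 4.0
top crop origin 134 182 scale 4.0
```

View pics/p4.png

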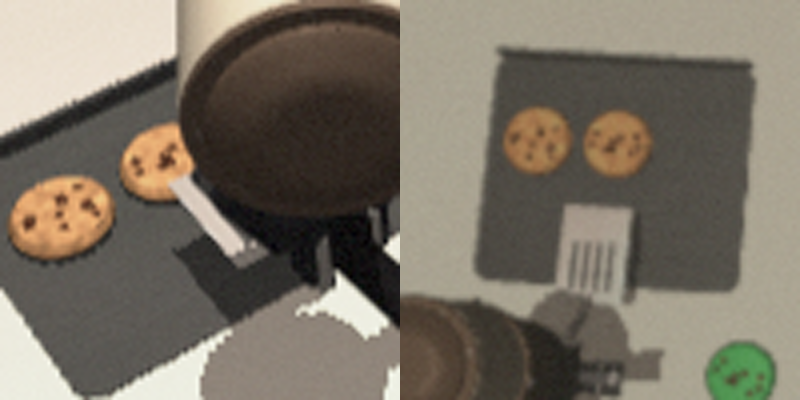

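The top view shows the blade's front edge from px (175.2,232.8) to (192.5,234), nearly in line with the right-hand cookie and slightly left of it. In the scene view the gripper hides part of the blade.

```bash
python3 - <<'E'
from h import *
np.set_printoptions(suppress=True,precision=1)
im=cv2.imread('pics/p4_top.png')
m=(cv2.cvtColor(im,cv2.COLOR_BGR2GRAY)>110).astype(np.uint8); k=np.zeros_like(m); k[225:252,165:202]=m[225:252,165:202]
print(im[225:256:2,183].sum(1)//3); 
for r in range(230,254,3): 
    c=np.where(k[r])[0]; print(r,c.min() if len(c) else None,c.max() if len(c) else None)
C=np.array([540,268]); ex=np.array([.998,-.0645]); ey=np.array([.0645,.998])
for uv in [(174.9,232.4),(192.1,233.6),(183.5,233)]:
    p=onz('top',*uv,59); print(p,'sheet',(p[:2]-C)@ex,(p[:2]-C)@ey)
h=cv2.cvtColor(im,cv2.COLOR_BGR2HSV); m=cv2.inRange(h,(5,80,90),(22,255,255)); m[:195]=0;m[230:]=0;m[:,:155]=0;m[:,200:]=0
m=cv2.morphologyEx(m,cv2.MORPH_CLOSE,np.ones((3,3)))
n,l,st,c=cv2.connectedComponentsWithStats(m)
for i in range(1,n):
    if st[i][4]>40: p=onz('top',*c[i],18.5)[:2]; print('cookie',p,(p-C)@ex,(p-C)@ey)
E
```

```text
[ 78  74  76  73 109 147 154 152 151 123 109 106 102 113 127 149]
230 None None
233 175 183
236 175 191
239 174 190
242 174 190
245 174 190
248 173 189
251 173 189
[504.7 298.1  59. ] sheet -37.135913722218696 27.760875206493946
[500.4 240.5  59. ] sheet -37.75181066151949 -30.02518535815904
[502.6 269.3  59. ] sheet -37.44393710318797 -1.1391835731930444
cookie [565.  335.8] 20.551475224614588 69.25470932324161
cookie [561.9 266.5] 21.99716511262631 -0.0831606466190418
```

Emit:
drive_tool:
  targets:
    - [1, 0, 0, 25, 0]
    - [1, 0, 0, 42, 0]
    - [1, 0, 0, 50, 0]
    - [1, 0, 0, 53, 0]
    - [1, 0, 0, 54.5, 0]
    - [1, 0, 0, 54.5, 0]
    - [1, 0, 0, 54.5, 0]

```text
clock: 5.5
position: [360.6, 280.4, 39.9]
ee_rot: [0.032, 0.999, 0.001, 0.0]
contact_force: [0.2, -0.6, -1.8]
gripper_width: 21.0
grasp_force: 61.8
```

Emit:
drive_tool:
  targets:
    - [1, 0, 0, 0.5, 0]
    - [1, 0, 0, 1, 0]
    - [1, 0, 0, 1.2, 0]
    - [1, 0, 0, 1.2, 0]
    - [1, 0, 0, 1.2, 0]

```text
clock: 6.0
position: [360.4, 280.3, 38.3]
ee_rot: [0.032, 0.999, 0.0, 0.0]
contact_force: [-1.5, 0.4, 0.3]
gripper_width: 21.1
grasp_force: 62.1
```

Emit:
drive_tool:
  targets:
    - [1, 0, 0, 0.5, 0]
    - [1, 0, 0, 0.8, 0]
    - [1, 0, 0, 0.8, 0]
    - [1, 0, 0, 0.8, 0]

```text
clock: 6.4
position: [360.4, 280.3, 37.8]
ee_rot: [0.032, 0.999, 0.0, 0.0]
contact_force: [-1.9, 1.2, 5.1]
gripper_width: 20.9
grasp_force: 62.7
```

Emit:
drive_tool:
  targets:
    - [1, -8, 0.5, -0.2, 0]
    - [1, -16, 0.5, -0.2, 0]
    - [1, -26, 0.5, -0.2, 0]
    - [1, -36, 0.5, -0.2, 0]
    - [1, -46, 0.5, -0.2, 0]
    - [1, -56, 0.5, -0.2, 0]
    - [1, -66, 0.5, -0.2, 0]
    - [1, -76, 0.5, -0.2, 0]
    - [1, -86, 0.5, -0.2, 0]
    - [1, -96, 0.5, -0.2, 0]
    - [1, -104, 0.5, -0.2, 0]
    - [1, -108, 0.5, -0.2, 0]

```text
clock: 7.6
position: [468.9, 273.7, 38.1]
ee_rot: [0.032, 0.999, 0.0, 0.0]
contact_force: [-4.1, -0.1, 6.5]
gripper_width: 21.2
grasp_force: 63.0
```

```bash
cat >> h.py <<'E'
C=np.array([540,268]); ex=np.array([.998,-.0645]); ey=np.array([.0645,.998])
def cookies(im,box,z=18.5):
    h=cv2.cvtColor(im,cv2.COLOR_BGR2HSV); m=cv2.inRange(h,(5,80,90),(22,255,255)); x0,y0,x1,y1=box
    k=np.zeros_like(m); k[y0:y1,x0:x1]=m[y0:y1,x0:x1]; k=cv2.morphologyEx(k,cv2.MORPH_CLOSE,np.ones((3,3)))
    n,l,st,c=cv2.connectedComponentsWithStats(k)
    for i in range(1,n):
        if st[i][4]>40: p=onz('top',*c[i],z)[:2]; print('cookie px',c[i].round(1),'area',st[i][4],'world',p.round(1),'sheet',((p-C)@ex).round(1),((p-C)@ey).round(1))
E
python3 - <<'E'
from h import *
s=arm.read_state();print(s['position'],s['contact_force'],(s['position'][:2]-C)@ex+143)
pair('p5',(570,285,15),45)
cookies(cv2.imread('pics/p5_top.png'),(150,190,225,260),20)
E
```

```text
[468.89096696 273.6983903   38.07751425] [-4.08524891 -0.13034988  6.52702249] 71.66563885307981
scene crop origin 122 238 scale 4.444444444444445
top crop origin 137 170 scale 4.444444444444445
cookie px [189.  205.2] area 231 world [605.  263.6] sheet 65.2 -0.2
cookie px [166.8 217.1] area 225 world [563.4 339.1] sheet 18.7 72.5
cookie px [152.5 229.9] area 86 world [518.9 386.2] sheet -28.7 116.6
```

View pics/p5.png

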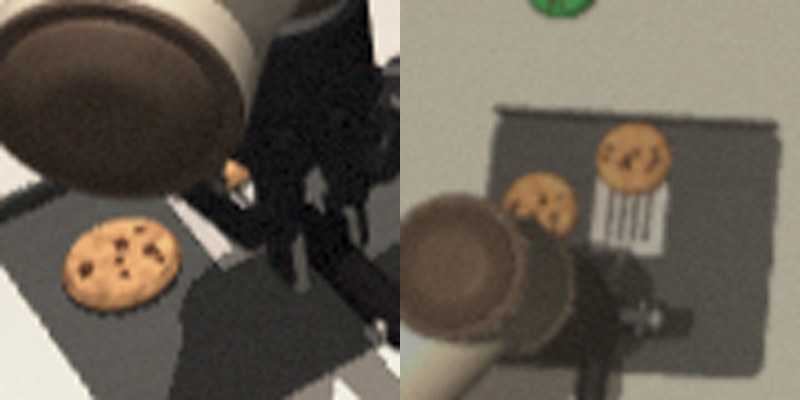

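In the top view the cookie is at px (189,205), against the lip, and the blade front is partly under it. I'll push the rest of the way in.

Emit:
drive_tool:
  targets:
    - [1, -4, 0, 0, 0]
    - [1, -8, 0, 0, 0]
    - [1, -12, 0, 0, 0]
    - [1, -16, 0, 0, 0]
    - [1, -19, 0, 0, 0]
    - [1, -19, 0, 0, 0]
    - [1, -19, 0, 0, 0]

```text
clock: 8.4
position: [487.3, 272.4, 38.0]
ee_rot: [0.032, 0.999, 0.0, 0.0]
contact_force: [-2.5, 0.3, 6.7]
gripper_width: 21.2
grasp_force: 63.0
```

```bash
python3 - <<'E'
from h import *
s=arm.read_state();print(s['position'],s['contact_force'],(s['position'][:2]-C)@ex+143)
pair('p6',(590,275,15),45)
cookies(cv2.imread('pics/p6_top.png'),(155,190,225,260),20)
E
```

```text
[487.26315577 272.38655997  38.03983621] [-2.48782623  0.29666221  6.67865677] 90.08569634117725
scene crop origin 121 232 scale 4.444444444444445
top crop origin 140 164 scale 4.444444444444445
cookie px [189.2 204.9] area 229 world [606. 263.] sheet 66.2 -0.8
cookie px [168.  215.3] area 116 world [569.5 335.1] sheet 25.1 68.9
```

Emit:
drive_tool:
  targets:
    - [1, 1, 0, 0, 0]
    - [1, 2, 0, -0.5, 0]
    - [1, 2, 0, -3, 0]
    - [1, 2, 0, -7, 0]
    - [1, 2, 0, -13, 0]
    - [1, 2, 0, -20, 0]
    - [1, 2, 0, -28, 0]
    - [1, 2, 0, -37, 0]
    - [1, 2, 0, -46, 0]
    - [1, 2, 0, -54, 0]
    - [1, 2, 0, -58, 0]
    - [1, 2, 0, -60, 0]

```text
clock: 9.7
position: [485.2, 272.7, 98.2]
ee_rot: [0.032, 0.999, 0.0, 0.0]
contact_force: [-0.1, 0.0, -2.4]
gripper_width: 21.3
grasp_force: 61.8
```

```bash
python3 - <<'E'
from h import *
s=arm.read_state();print(s['position'],s['joints'],s['contact_force'],(s['position'][:2]-C)@ex+143)
pair('p7',(595,275,60),45)
cookies(cv2.imread('pics/p7_top.png'),(155,180,225,260),77)
E
```

```text
[485.1849019  272.67444422  98.18815006] [ 8.03193387e-01  4.02665061e-01 -3.37352898e-01 -9.32029247e-05
 -8.29805732e-01 -2.43831224e+00] [-0.10248003  0.03341706 -2.38824622] 87.99303043921975
scene crop origin 118 217 scale 4.444444444444445
top crop origin 137 160 scale 4.444444444444445
cookie px [185.2 202.3] area 242 world [603.6 263. ] sheet 63.8 -0.9
cookie px [170.4 212.9] area 89 world [568. 311.] sheet 25.1 44.7
```

View pics/p7.png

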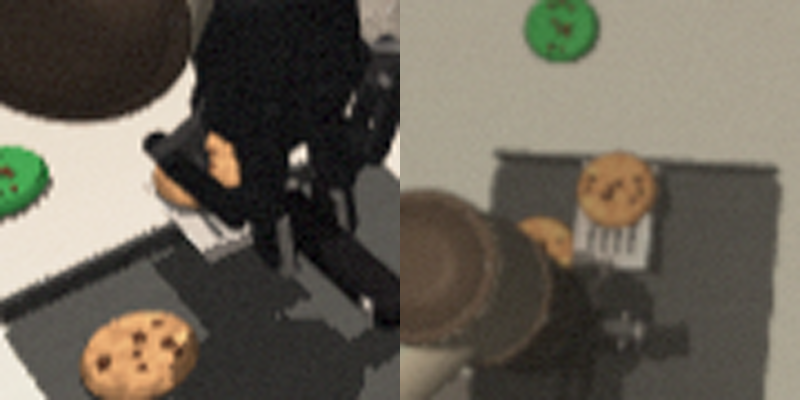

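The cookie sits on the blade (top px 185,202), with its centre about 24 mm behind the front edge. I'll raise it clear of the mill and jar and carry it over.

Emit:
drive_tool:
  targets:
    - [1, 0, 0, -5, 0]
    - [1, 0, 0, -13, 0]
    - [1, 1, 0, -23, 0]
    - [1, 4, 0, -35, 0]
    - [1, 8, 0, -47, 0]
    - [1, 12, -1, -58, 0]
    - [1, 16, -3, -67, 0]
    - [1, 19, -8, -74, -1]
    - [1, 20, -16, -78, -3]
    - [1, 20, -26, -80, -6]
    - [1, 20, -38, -80, -10]
    - [1, 20, -52, -80, -15]

```text
clock: 11.0
position: [461.3, 221.2, 177.7]
ee_rot: [-0.101, 0.995, -0.0, -0.0]
contact_force: [0.2, -0.6, -2.2]
gripper_width: 20.9
grasp_force: 61.8
```

Emit:
drive_tool:
  targets:
    - [1, 1.5, -20, 0, -5]
    - [1, 3.5, -44, 0, -10]
    - [1, 5.5, -71, 0, -15.5]
    - [1, 8, -98, 0, -21]
    - [1, 10, -125, 0, -26.5]
    - [1, 12, -152, 0, -32]
    - [1, 14, -179, 0, -37.5]
    - [1, 16, -206, 0, -43]
    - [1, 18.5, -233, 0, -48.5]
    - [1, 20.5, -260, 0, -54]
    - [1, 22.5, -284, 0, -59]
    - [1, 24, -304, 0, -63.5]

```text
clock: 12.2
position: [497.3, -82.4, 177.7]
ee_rot: [-0.609, 0.793, -0.0, -0.0]
contact_force: [-0.2, 0.1, -1.6]
gripper_width: 21.1
grasp_force: 61.7
```

Emit:
drive_tool:
  targets:
    - [1, 14, -14, 0, -4]
    - [1, 28, -30, 0, -7.5]
    - [1, 42, -47, 0, -10.5]
    - [1, 55, -64, 0, -13]
    - [1, 68, -81, 0, -15]
    - [1, 79, -96, 0, -16]
    - [1, 88, -109, 0, -16.4]
    - [1, 94, -118, 0, -16.4]
    - [1, 97.5, -123, 0, -16.4]
    - [1, 98.9, -125.2, 0, -16.4]
    - [1, 98.9, -125.2, 0, -16.4]
    - [1, 98.9, -125.2, 0, -16.4]

```text
clock: 13.4
position: [592.4, -208.7, 177.6]
ee_rot: [0.715, -0.699, -0.0, 0.0]
contact_force: [-0.7, -0.1, -3.0]
gripper_width: 21.4
grasp_force: 61.8
```

```bash
cat >> h.py <<'E'
B=np.array([591.3,-162.4]); bx=np.array([1,.025]); by=np.array([-.025,1])
def blob(n,im,box,lo=(5,80,90),hi=(22,255,255)):
    h=cv2.cvtColor(im,cv2.COLOR_BGR2HSV); m=cv2.inRange(h,lo,hi); x0,y0,x1,y1=box
    k=np.zeros_like(m); k[y0:y1,x0:x1]=m[y0:y1,x0:x1]; k=cv2.morphologyEx(k,cv2.MORPH_CLOSE,np.ones((3,3)))
    c=cv2.connectedComponentsWithStats(k); return [(c[3][i],c[2][i][4]) for i in range(1,c[0]) if c[2][i][4]>40]
E
python3 - <<'E'
from h import *
s=arm.read_state();print(s['position'],s['ee_rot'],s['joints'],s['contact_force'],((s['position'][:2]-B)@bx,(s['position'][:2]-B)@by+143))
pair('p8',(590,-110,100),50)
for n in('scene','top'): print(n,blob(n,cv2.imread(f'pics/p8_{n}.png'),(240,130,340,240)))
E
```

```text
[ 592.4426319  -208.70522632  177.6371253 ] [ 7.14708524e-01 -6.99422410e-01 -1.30213385e-04  1.30396793e-05] [-8.15418054e-02  4.30001988e-01 -6.05456670e-02 -1.65862000e-04
 -1.08046569e+00  1.03238180e-01] [-0.7385216  -0.08263309 -2.98929849] (np.float64(-0.0149987590324806), np.float64(96.66620788109007))
scene crop origin 232 141 scale 4.0
top crop origin 247 154 scale 4.0
scene [(array([330.828125 , 138.8828125]), np.int32(128)), (array([270.06740682, 166.03568596]), np.int32(1261))]
top [(array([335.32, 164.1 ]), np.int32(50)), (array([296.20212766, 200.77659574]), np.int32(94))]
```

View pics/p8.png

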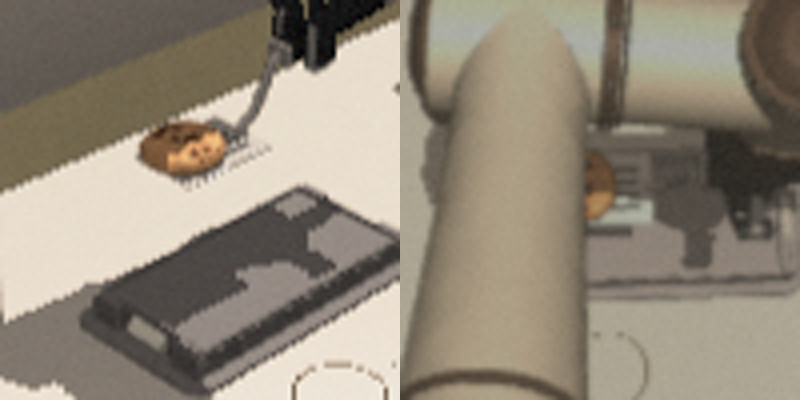

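The scene crop shows the cookie at px (277.5,178), still on the blade above the base. The arm hides part of the top view. I'll check its place over the box.

```bash
python3 - <<'E'
from h import *
for uv in [(277.5,178)]:
    for z in (148,155):
        p=onz('scene',*uv,z); print(p.round(1),(p[:2]-B)@bx,(p[:2]-B)@by)
p=onz('top',300.2,200.8,158);print('top right edge of cookie',(p[:2]-B)@bx,(p[:2]-B)@by)
E
```

```text
[594.1 -92.4 148. ] 4.50296194002406 69.94536931250727
[585.2 -84.1 155. ] -4.187100976427097 78.43795029179876
top right edge of cookie -0.5845570671304479 45.678798838200045
```

Emit:
drive_tool:
  targets:
    - [1, 0, 0, 6, 0]
    - [1, 1, 0, 16, 0]
    - [1, 2, 0, 30, 0]
    - [1, 3, 0, 45, 0]
    - [1, 4, 0, 60, 0]
    - [1, 4, 0, 75, 0]
    - [1, 4, 0, 89, 0]
    - [1, 4, 0, 101, 0]
    - [1, 4, 0, 110, 0]
    - [1, 4, 0, 114, 0]
    - [1, 4, 0, 116, 0]
    - [1, 4, 0, 117, 0]

```text
clock: 14.7
position: [593.2, -213.2, 60.8]
ee_rot: [0.715, -0.7, 0.0, -0.0]
contact_force: [0.7, 0.5, -2.2]
gripper_width: 21.2
grasp_force: 61.8
```

Emit:
drive_tool:
  targets:
    - [1, 0, 0, 0.6, 0]
    - [1, 0, 0, 1.2, 0]
    - [1, 0, 0, 1.8, 0]
    - [1, 0, 0, 1.8, 0]
    - [1, 0, 0, 1.8, 0]

```text
clock: 15.2
position: [593.0, -213.2, 58.9]
ee_rot: [0.715, -0.7, 0.0, -0.0]
contact_force: [-0.0, 0.0, -2.3]
gripper_width: 21.0
grasp_force: 61.8
```

Emit:
drive_tool:
  targets:
    - [1, 0, 0, 0.4, 0]
    - [1, 0, 0, 0.9, 0]
    - [1, 0, 0, 0.9, 0]
    - [1, 0, 0, 0.9, 0]

```text
clock: 15.6
position: [593.1, -213.3, 58.4]
ee_rot: [0.715, -0.7, 0.0, -0.0]
contact_force: [-0.6, -0.9, 2.1]
gripper_width: 21.4
grasp_force: 62.3
```

```bash
python3 - <<'E'
from h import *
s=arm.read_state();print(s['position'],s['contact_force'],((s['position'][:2]-B)@bx,(s['position'][:2]-B)@by+143))
pair('p9',(590,-110,30),40)
for n in('scene','top'): print(n,blob(n,cv2.imread(f'pics/p9_{n}.png'),(240,130,340,240)))
E
```

```text
[ 593.09007503 -213.28849747   58.37486149] [-0.55651386 -0.90850029  2.11788301] (np.float64(0.5178625919423353), np.float64(92.0667506589169))
scene crop origin 242 171 scale 5.0
top crop origin 256 168 scale 5.0
scene [(array([329.39285714, 138.12755102]), np.int32(196)), (array([265.76939891, 164.47650273]), np.int32(915)), (array([277.99559471, 212.42731278]), np.int32(227))]
top [(array([253.5, 171. ]), np.int32(46)), (array([296.34285714, 207.42857143]), np.int32(70))]
```

View pics/p9.png

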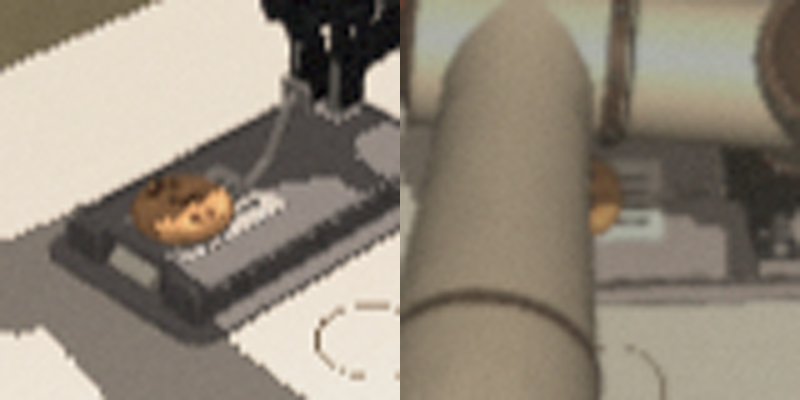

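In the scene view the cookie lies on the blade inside the rim at px (278,212), and the blade is resting on the plinth. I'll snatch the blade out from under it.

Emit:
drive_tool:
  targets:
    - [1, 50, 0, 0, 0]
    - [1, 90, 0, 0, 0]
    - [1, 90, 0, 0, 0]
    - [1, 90, 0, 0, 0]

```text
clock: 16.1
position: [595.2, -304.8, 58.3]
ee_rot: [0.714, -0.7, 0.001, -0.0]
contact_force: [-0.1, -0.9, 2.5]
gripper_width: 21.1
grasp_force: 62.5
```

```bash
python3 - <<'E'
from h import *
s=arm.read_state();print(s['position'],s['contact_force'],((s['position'][:2]-B)@bx,(s['position'][:2]-B)@by+143))
pair('p10',(590,-130,30),40)
im=cv2.imread('pics/p10_scene.png'); b=blob('scene',im,(255,198,340,240)); print(b)
for c,a in b:
    p=onz('scene',*c,33); print(p.round(1),(p[:2]-B)@bx,(p[:2]-B)@by)
print(blob('top',cv2.imread('pics/p10_top.png'),(270,190,340,230)))
E
```

```text
[ 595.2084583  -304.75678321   58.34943617] [-0.13387318 -0.92767703  2.48592354] (np.float64(0.34953871928850244), np.float64(0.5455053369779819))
scene crop origin 247 168 scale 5.0
top crop origin 262 168 scale 5.0
[(array([282.21078431, 210.45098039]), np.int32(204))]
[ 591.5 -109.7   33. ] 1.5401215643927608 52.65412342046754
[]
```

View pics/p10.png

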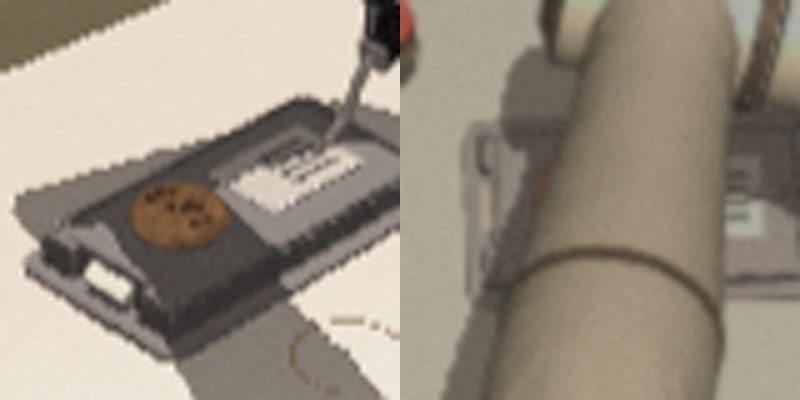

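The cookie now lies flat on the plinth at about box (1.5, 53), clear of the blade. I'll nudge it with the blade tip towards the +y rim to make room for the second one, then back out.

Emit:
drive_tool:
  targets:
    - [1, -8, 0, 0, 0]
    - [1, -18, 0, 0, 0]
    - [1, -26, 0, 0, 0]
    - [1, -32, 0, 0, 0]
    - [1, -38, 0, 0, 0]
    - [1, -43, 0, 0, 0]
    - [1, -48, 0, 0, 0]
    - [1, -53, 0, 0, 0]
    - [1, -58, 0, 0, 0]
    - [1, -58, 0, 0, 0]
    - [1, -35, 0, 0, 0]
    - [1, 0, 0, 0, 0]

```text
clock: 17.4
position: [594.8, -300.3, 57.5]
ee_rot: [0.715, -0.699, -0.001, -0.001]
contact_force: [1.8, 3.1, 4.5]
gripper_width: 21.0
grasp_force: 62.8
```

```bash
python3 - <<'E'
from h import *
s=arm.read_state();print(s['position'],s['contact_force'],((s['position'][:2]-B)@bx,(s['position'][:2]-B)@by+143))
im=snap('scene','p11.png'); b=blob('scene',im,(255,198,340,240)); print(b)
for c,a in b:
    p=onz('scene',*c,33); print(p.round(1),(p[:2]-B)@bx,(p[:2]-B)@by)
E
```

```text
[ 594.81381282 -300.32268851   57.54610609] [1.79789974 3.05933761 4.53310704] (np.float64(0.06574560432010282), np.float64(4.989466171363205))
[(array([275.98130841, 214.07009346]), np.int32(214))]
[590.1 -83.7  33. ] 0.804709674084979 78.71983770759182
```

Emit:
drive_tool:
  targets:
    - [1, 3, 0, -30, 0]
    - [1, 3, 0, -70, 0]
    - [1, -5, 5, -105, 4]
    - [1, -40, 13, -120, 10]
    - [1, -85, 28, -120, 18]
    - [1, -130, 42, -120, 26]
    - [1, -175, 57, -120, 34]
    - [1, -220, 71, -120, 42]
    - [1, -265, 86, -120, 50]
    - [1, -310, 100, -120, 58]
    - [1, -355, 115, -120, 66]
    - [1, -400, 130, -120, 74]

```text
clock: 18.65
position: [460.4, 77.0, 175.8]
ee_rot: [-0.173, 0.985, 0.0, -0.003]
contact_force: [1.9, 0.2, -2.0]
gripper_width: 21.1
grasp_force: 61.8
```

Emit:
drive_tool:
  targets:
    - [1, 2, 45, 0, 7]
    - [1, 4, 95, 0, 14]
    - [1, 6, 140, 0, 21]
    - [1, 8, 185, 0, 21]
    - [1, 9, 225, 20, 21]
    - [1, 10, 255, 50, 21]
    - [1, 10.1, 268.9, 75, 21]
    - [1, 10.1, 268.9, 81, 21]
    - [1, 10.1, 268.9, 81, 21]
    - [1, 10.1, 268.9, 81, 21]

```text
clock: 19.65
position: [360.9, 323.8, 97.0]
ee_rot: [0.007, 1.0, -0.0, -0.0]
contact_force: [0.6, 0.8, -2.6]
gripper_width: 21.4
grasp_force: 61.8
```

```bash
python3 - <<'E'
from h import *
s=arm.read_state();print(s['position'],s['ee_rot'],s['joints'],s['contact_force'],((s['position'][:2]-C)@ex+143,(s['position'][:2]-C)@ey))
t=snap('top','p12t.png'); sc=snap('scene','p12s.png')
for c,a in blob('top',t,(270,185,345,235)):
    p=onz('top',*c,38.5); print('box cookie top',c,a,p.round(1),(p[:2]-B)@bx,(p[:2]-B)@by)
    for d,a2 in blob('scene',sc,(255,198,340,240)): print(d,a2,two(d,c))
cookies(t,(150,190,225,260))
m=(cv2.cvtColor(t,cv2.COLOR_BGR2GRAY)>110)
for r in range(224,262,3): print(r,[int(i) for i in np.where(m[r,150:195])[0]+150][:1],[int(i) for i in np.where(m[r,150:195])[0]+150][-1:])
crop=cv2.resize(sc[175:245,240:345],(400,267),interpolation=cv2.INTER_CUBIC); c2=cv2.resize(t[185:235,270:345],(400,267),interpolation=cv2.INTER_CUBIC); c3=cv2.resize(t[190:270,150:230],(267,267),interpolation=cv2.INTER_CUBIC);c4=cv2.resize(sc[240:330,120:255],(400,267),interpolation=cv2.INTER_CUBIC)
cv2.imwrite('pics/c12.png',np.vstack([np.hstack([crop,c2]),np.hstack([c3,c4,np.zeros((267,133,3),np.uint8)])]))
E
```

```text
[360.87499514 323.7754138   97.0029939 ] [ 6.93935642e-03  9.99975873e-01 -2.12825181e-04 -2.30013585e-04] [ 1.06701149e+00  3.00325187e-01 -5.09591675e-01 -2.92058953e-04
 -7.61472946e-01 -2.65147518e+00] [ 0.60120535  0.80712498 -2.6158944 ] (np.float64(-39.36426904384126), np.float64(44.11030015902329))
box cookie top [289.20888889 207.30666667] 225 [592.2 -85.5  38.5] 2.801990528546387 76.88851856542767
[277.47252747 214.65934066] 182 (array([591.97869302, -87.59277247,  28.67726279]), np.float64(5.532843447523087))
cookie px [167.9 216.7] area 237 world [564.8 335.8] sheet 20.4 69.3
224 [150] [168]
227 [150] [154]
230 [150] [154]
233 [150] [175]
236 [150] [175]
239 [150] [175]
242 [150] [175]
245 [150] [174]
248 [150] [174]
251 [150] [174]
254 [150] [194]
257 [150] [194]
260 [150] [194]
```

View pics/c12.png

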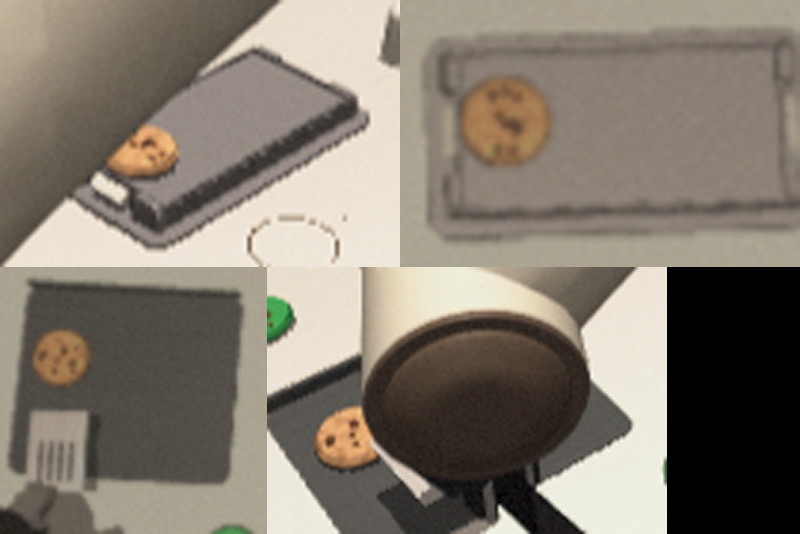

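The lower crops show the first cookie flat inside the plinth rim near the +y end (top px 289,207). The turner is short of the second cookie's line, so I'll correct that and go down.

Emit:
drive_tool:
  targets:
    - [1, -3.6, 15, 0, 1.5]
    - [1, -3.6, 26.3, 15, 2.9]
    - [1, -3.6, 26.3, 35, 2.9]
    - [1, -3.6, 26.3, 48, 2.9]
    - [1, -3.6, 26.3, 54, 2.9]
    - [1, -3.6, 26.3, 56, 2.9]
    - [1, -3.6, 26.3, 57, 2.9]
    - [1, -3.6, 26.3, 57, 2.9]

```text
clock: 20.55
position: [365.2, 351.0, 40.6]
ee_rot: [0.032, 0.999, 0.001, 0.0]
contact_force: [0.1, 0.1, -1.1]
gripper_width: 21.2
grasp_force: 61.8
```

```bash
python3 - <<'E'
from h import *
s=arm.read_state();print(s['position'],s['ee_rot'],s['joints'],s['contact_force'],((s['position'][:2]-C)@ex+143,(s['position'][:2]-C)@ey))
t=cv2.imread('pics/p12t.png')
# box rim edges from the top crop (crop px -> image): inner left/right/top/bottom at z 28
for a in [(455,120),(782,110),(620,42),(620,208)]:
    p=onz('top',270+(a[0]-400)/5.333-.4,185+a[1]/5.333-.4,26); print(p.round(1))
E
```

```text
[365.18687449 351.02227644  40.61864094] [3.18924120e-02 9.99490968e-01 7.20537009e-04 4.00707202e-04] [ 1.08663871e+00  4.17100389e-01 -5.15452867e-01  1.53236704e-04
 -6.36596667e-01 -2.72135385e+00] [ 0.08418919  0.10041117 -1.07249932] (np.float64(-36.818436090154194), np.float64(71.58078529064176))
[595.5 -53.6  26. ]
[ 601.  -266.8   26. ]
[ 647.  -162.1   26. ]
[ 537.  -159.9   26. ]
```

Emit:
drive_tool:
  targets:
    - [1, 0, 0.5, 0.7, 0]
    - [1, 0, 0.5, 1.4, 0]
    - [1, 0, 0.5, 2.1, 0]
    - [1, 0, 0.5, 2.5, 0]
    - [1, 0, 0.5, 2.5, 0]
    - [1, 0, 0.5, 2.5, 0]

```text
clock: 21.15
position: [364.9, 351.5, 37.9]
ee_rot: [0.032, 1.0, 0.0, 0.0]
contact_force: [-2.9, -0.9, 5.6]
gripper_width: 21.2
grasp_force: 62.7
```

Emit:
drive_tool:
  targets:
    - [1, -8, -1, -0.2, 0]
    - [1, -16, -1.5, -0.2, 0]
    - [1, -26, -1.5, -0.2, 0]
    - [1, -36, -1.5, -0.2, 0]
    - [1, -46, -1.5, -0.2, 0]
    - [1, -56, -1.5, -0.2, 0]
    - [1, -66, -1.5, -0.2, 0]
    - [1, -76, -1.5, -0.2, 0]
    - [1, -86, -1.5, -0.2, 0]
    - [1, -96, -1.5, -0.2, 0]
    - [1, -104, -1.5, -0.2, 0]
    - [1, -110, -1.5, -0.2, 0]

```text
clock: 22.35
position: [475.5, 342.7, 38.1]
ee_rot: [0.032, 0.999, 0.0, 0.0]
contact_force: [-5.3, 0.2, 8.3]
gripper_width: 21.3
grasp_force: 63.1
```

Emit:
drive_tool:
  targets:
    - [1, -5, 0, 0, 0]
    - [1, -9, 0, 0, 0]
    - [1, -12, 0, 0, 0]
    - [1, -14, 0, 0, 0]
    - [1, -14, 0, 0, 0]
    - [1, -14, 0, 0, 0]

```text
clock: 22.95
position: [489.2, 341.7, 38.1]
ee_rot: [0.032, 0.999, 0.0, 0.0]
contact_force: [-3.3, -0.6, 5.4]
gripper_width: 21.0
grasp_force: 63.0
```

```bash
python3 - <<'E'
from h import *
s=arm.read_state();print(s['position'],s['contact_force'],((s['position'][:2]-C)@ex+143,(s['position'][:2]-C)@ey))
t=snap('top','p13t.png')
cookies(t,(155,190,225,260),20)
E
```

```text
[489.19664773 341.71087315  38.06808791] [-3.33854864 -0.55181054  5.41684618] (np.float64(87.54390311394474), np.float64(70.28663517971256))
cookie px [169.  203.9] area 228 world [610.2 333.6] sheet 65.8 70.0
```

Emit:
drive_tool:
  targets:
    - [1, 1, 0, 0, 0]
    - [1, 2, 0, -0.5, 0]
    - [1, 2, 0, -3, 0]
    - [1, 2, 0, -7, 0]
    - [1, 2, 0, -13, 0]
    - [1, 2, 0, -20, 0]
    - [1, 2, 0, -28, 0]
    - [1, 2, 0, -37, 0]
    - [1, 2, 0, -46, 0]
    - [1, 2, 0, -54, 0]
    - [1, 2, 0, -58, 0]
    - [1, 2, 0, -60, 0]

```text
clock: 24.2
position: [486.6, 342.1, 98.2]
ee_rot: [0.032, 0.999, 0.0, 0.0]
contact_force: [0.1, 0.4, -2.0]
gripper_width: 20.6
grasp_force: 61.8
```

```bash
python3 - <<'E'
from h import *
s=arm.read_state();print(s['position'],s['contact_force'],((s['position'][:2]-C)@ex+143,(s['position'][:2]-C)@ey))
t=snap('top','p14t.png')
cookies(t,(155,180,225,260),77)
E
```

```text
[486.59877282 342.0951126   98.23035968] [ 0.07181036  0.36948986 -1.96197027] (np.float64(84.92644050894415), np.float64(70.5025432209538))
cookie px [164.  201.5] area 241 world [606.6 334. ] sheet 62.2 70.2
```

Emit:
drive_tool:
  targets:
    - [1, 0, 0, -5, 0]
    - [1, 0, 0, -13, 0]
    - [1, 1, 0, -23, 0]
    - [1, 4, -1, -35, 0]
    - [1, 8, -4, -47, 0]
    - [1, 12, -10, -58, 0]
    - [1, 16, -19, -67, 0]
    - [1, 19, -31, -74, -1]
    - [1, 20, -46, -78, -3]
    - [1, 20, -64, -80, -6]
    - [1, 20, -84, -80, -10]
    - [1, 20, -107, -80, -15]

```text
clock: 25.45
position: [459.1, 234.9, 177.8]
ee_rot: [-0.101, 0.995, -0.0, -0.0]
contact_force: [0.1, 0.3, -1.5]
gripper_width: 20.4
grasp_force: 61.8
```

Emit:
drive_tool:
  targets:
    - [1, 2, -24, 0, -5]
    - [1, 4, -51, 0, -10]
    - [1, 6, -79, 0, -15.5]
    - [1, 8, -107, 0, -21]
    - [1, 10, -135, 0, -26.5]
    - [1, 12, -163, 0, -32]
    - [1, 14, -191, 0, -37.5]
    - [1, 16, -219, 0, -43]
    - [1, 18.5, -247, 0, -48.5]
    - [1, 20.5, -275, 0, -54]
    - [1, 22.5, -302, 0, -59]
    - [1, 24, -328, 0, -63.5]

```text
clock: 26.65
position: [499.8, -91.7, 177.9]
ee_rot: [-0.609, 0.793, -0.0, -0.0]
contact_force: [0.2, 0.2, -1.6]
gripper_width: 21.0
grasp_force: 61.8
```

Emit:
drive_tool:
  targets:
    - [1, 19, -17, 0, -4]
    - [1, 38, -34, 0, -7.5]
    - [1, 57, -51, 0, -10.5]
    - [1, 76, -68, 0, -13]
    - [1, 95, -85, 0, -15]
    - [1, 112, -101, 0, -16]
    - [1, 127, -115, 0, -16.4]
    - [1, 139, -126, 0, -16.4]
    - [1, 148, -134, 0, -16.4]
    - [1, 153, -138.5, 0, -16.4]
    - [1, 154.4, -139.9, 0, -16.4]
    - [1, 154.4, -139.9, 0, -16.4]

```text
clock: 27.85
position: [595.2, -275.3, 177.5]
ee_rot: [0.715, -0.699, -0.0, 0.0]
contact_force: [0.0, 0.2, -2.5]
gripper_width: 20.8
grasp_force: 61.8
```

Emit:
drive_tool:
  targets:
    - [1, 0, 0, 6, 0]
    - [1, 0, 0, 16, 0]
    - [1, 0, 0, 30, 0]
    - [1, 0, 0, 45, 0]
    - [1, 0, 0, 60, 0]
    - [1, 0, 0, 70, 0]
    - [1, 0, 0, 76, 0]
    - [1, 0, 0, 79, 0]
    - [1, 0, 0, 80, 0]
    - [1, 0, 0, 80, 0]

```text
clock: 28.85
position: [595.8, -275.6, 98.0]
ee_rot: [0.715, -0.699, 0.0, -0.0]
contact_force: [-0.4, -0.2, -2.5]
gripper_width: 21.2
grasp_force: 61.8
```

```bash
sed -i 's/^B=.*; bx/B=np.array([592,-161.]); bx/' h.py; python3 - <<'E'
from h import *
s=arm.read_state();print(s['position'],s['ee_rot'],s['contact_force'],((s['position'][:2]-B)@bx,(s['position'][:2]-B)@by+143))
sc=snap('scene','p15s.png');t=snap('top','p15t.png')
for n,im,z in(('scene',sc,71),('top',t,78)):
  for c,a in blob(n,im,(255,170,345,240)):
    for zz in (33,z): p=onz(n,*c,zz); print(n,c,a,zz,(p[:2]-B)@bx,(p[:2]-B)@by)
E
```

```text
[ 595.81317141 -275.55403108   97.98735305] [ 7.14861095e-01 -6.99266330e-01  4.17969835e-04 -1.99546723e-04] [-0.43366557 -0.22333813 -2.53148591] (np.float64(0.9493206366483532), np.float64(28.35063962995966))
scene [261.1547619  172.33333333] 84 33 211.91291635315093 -57.52033771309025
scene [261.1547619  172.33333333] 84 71 161.1473929705887 -12.15580805142275
scene [293.3592233  193.73300971] 206 33 42.364922652089994 -38.65197030391285
scene [293.3592233  193.73300971] 206 71 0.9116144934207341 5.67623746209384
scene [276.1509434  214.06603774] 212 33 -0.25432307683529976 76.96837246997065
scene [276.1509434  214.06603774] 212 71 -39.36682153174894 114.94627497628184
top [259.16842105 174.37894737] 95 33 123.95159543684737 176.5999219743715
top [259.16842105 174.37894737] 95 78 111.06670531835715 174.5686337377143
```

Emit:
drive_tool:
  targets:
    - [1, 0, 0, 6, 0]
    - [1, 0, 0, 16, 0]
    - [1, 0, 0, 26, 0]
    - [1, 0, 0, 34, 0]
    - [1, 0, 0, 37, 0]
    - [1, 0, 0, 38, 0]
    - [1, 0, 0, 38.8, 0]
    - [1, 0, 0, 39.4, 0]
    - [1, 0, 0, 39.4, 0]
    - [1, 0, 0, 39.4, 0]

```text
clock: 29.95
position: [595.8, -275.6, 58.6]
ee_rot: [0.715, -0.699, 0.0, -0.0]
contact_force: [-1.1, -0.1, -1.0]
gripper_width: 21.1
grasp_force: 62.0
```

Emit:
drive_tool:
  targets:
    - [1, 46, 0, -1.5, 0]
    - [1, 62, 0, -6, 0]
    - [1, 105, 0, -10, 0]
    - [1, 115, 0, -30, 0]
    - [1, 115, 0, -60, 0]
    - [1, 115, 0, -60, 0]

```text
clock: 30.55
position: [600.5, -392.9, 123.6]
ee_rot: [0.715, -0.7, 0.005, -0.001]
contact_force: [0.5, -0.8, -0.6]
gripper_width: 20.9
grasp_force: 63.0
```

```bash
python3 - <<'E'
from h import *
s=arm.read_state();print(s['position'],s['ee_rot'],s['contact_force'])
sc=snap('scene','p16s.png');t=snap('top','p16t.png')
for n,im,z in(('scene',sc,33),('top',t,38.5)):
  for c,a in blob(n,im,(265,195,345,240)):
    p=onz(n,*c,z); print(n,c,a,(p[:2]-B)@bx,(p[:2]-B)@by)
crop=lambda im,x,y:cv2.resize(im[y:y+75,x:x+100],(400,300),interpolation=cv2.INTER_CUBIC)
cv2.imwrite('pics/c16.png',np.hstack([crop(sc,245,170),crop(t,265,175)]))
E
```

```text
[ 600.5102378  -392.92224533  123.63650263] [ 0.71457818 -0.69953595  0.00509785 -0.00122243] [ 0.48898566 -0.83219398 -0.60900216]
scene [285.05980861 209.51196172] 418 -1.5033670940559631 41.775063787814645
top [289.20982143 207.34375   ] 224 1.9370193763255223 75.50735099118701
top [310.85393258 206.57303371] 178 2.3899377066424123 0.9452606269979213
```

View pics/c16.png

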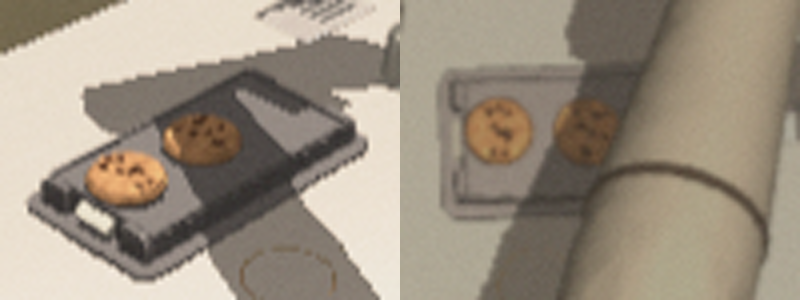

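Both cookies lie flat on the plinth, apart from each other (scene px 274,215 and 297,204). Next I take the turner back to the sheet.

Emit:
drive_tool:
  targets:
    - [1, 0, 0, -30, 0]
    - [1, -20, 4, -56, 4]
    - [1, -65, 13, -56, 12]
    - [1, -110, 23, -56, 20]
    - [1, -155, 32, -56, 28]
    - [1, -200, 41, -56, 36]
    - [1, -245, 50, -56, 44]
    - [1, -290, 60, -56, 52]
    - [1, -335, 69, -56, 60]
    - [1, -380, 78, -56, 68]
    - [1, -425, 88, -56, 76]
    - [1, -425, 88, -56, 76]

```text
clock: 31.85
position: [498.5, 35.8, 173.1]
ee_rot: [-0.134, 0.991, 0.0, -0.001]
contact_force: [-0.0, -0.8, -1.6]
gripper_width: 20.7
grasp_force: 62.9
```

Emit:
drive_tool:
  targets:
    - [1, -3, 40, 0, 7]
    - [1, -5, 85, 0, 14]
    - [1, -8, 130, 0, 19.1]
    - [1, -11, 175, 0, 19.1]
    - [1, -13, 220, 15, 19.1]
    - [1, -13.9, 243.3, 50, 19.1]
    - [1, -13.9, 243.3, 90, 19.1]
    - [1, -13.9, 243.3, 115, 19.1]
    - [1, -13.9, 243.3, 125, 19.1]
    - [1, -13.9, 243.3, 128, 19.1]
    - [1, -13.9, 243.3, 128, 19.1]

```text
clock: 32.95
position: [450.4, 271.1, 46.5]
ee_rot: [0.033, 0.999, 0.0, 0.0]
contact_force: [-0.4, -0.7, -1.8]
gripper_width: 20.8
grasp_force: 62.9
```

Now I'll lower to contact, feeling for it, and release only once the blade is down.

Emit:
drive_tool:
  targets:
    - [1, 0, 0, 4, 0]
    - [1, 0, 0, 6, 0]
    - [1, 0, 0, 7, 0]
    - [1, 0, 0, 7.8, 0]
    - [1, 0, 0, 8.2, 0]
    - [1, 0, 0, 8.2, 0]
    - [1, 0, 0, 8.2, 0]

```text
clock: 33.65
position: [450.1, 270.9, 38.0]
ee_rot: [0.034, 0.999, 0.0, 0.0]
contact_force: [0.1, -0.2, -1.6]
gripper_width: 20.6
grasp_force: 62.9
```

Emit:
drive_tool:
  targets:
    - [1, 0, 0, 0.5, 0]
    - [1, 0, 0, 1, 0]
    - [1, 0, 0, 1.5, 0]
    - [1, 0, 0, 1.5, 0]

```text
clock: 34.05
position: [450.2, 271.1, 37.3]
ee_rot: [0.033, 0.999, 0.0, 0.0]
contact_force: [-2.5, -1.2, 7.0]
gripper_width: 21.2
grasp_force: 64.1
```

Emit:
drive_tool:
  targets:
    - [1, 0, 0, 0.5, 0]
    - [1, 0, 0, 1, 0]
    - [1, 0, 0, 1.5, 0]
    - [1, 0, 0, 1.5, 0]

```text
clock: 34.45
position: [450.3, 271.2, 36.8]
ee_rot: [0.033, 0.999, 0.0, 0.001]
contact_force: [-5.6, -0.4, 12.6]
gripper_width: 20.9
grasp_force: 64.9
```

Contact is felt. I'll ease the press off and open.

Emit:
drive_tool:
  targets:
    - [1, 0, 0, -1.5, 0]
    - [1, 0, 0, -1.5, 0]
    - [-1, 0, 0, -1.5, 0]
    - [-1, 0, 0, -1.5, 0]
    - [-1, 0, 0, -1.5, 0]
    - [-1, 0, 0, -1.5, 0]
    - [-1, 0, 0, -1.5, 0]
    - [-1, 0, 0, -1.5, 0]
    - [-1, 0, 0, -1.5, 0]
    - [-1, 0, 0, -30, 0]
    - [-1, 0, 0, -80, 0]
    - [-1, 0, 0, -130, 0]

```text
clock: 35.65
position: [449.6, 270.3, 165.8]
ee_rot: [0.033, 0.999, -0.001, -0.001]
contact_force: [0.2, 1.4, -0.7]
gripper_width: 85.6
grasp_force: 0.0
```

```bash
python3 - <<'E'
from h import *
np.set_printoptions(suppress=True,precision=1)
sc=snap('scene','p17s.png');t=snap('top','p17t.png')
# handle bar (dark) in top, in lid area
u,v=px('top',(481,-440,82)).astype(int); print(u,v)
g=cv2.cvtColor(t,cv2.COLOR_BGR2GRAY); 
w=np.zeros_like(g); w[v-22:v+22,u-14:u+14]=(g[v-22:v+22,u-14:u+14]<60)
n,l,st,c=cv2.connectedComponentsWithStats(w.astype(np.uint8))
for i in range(1,n):
    if st[i][4]>15:
        r=cv2.minAreaRect(np.argwhere(l==i)[:,::-1].astype(np.float32)); bp=cv2.boxPoints(r); q=np.array([onz('top',*p,82) for p in bp]); print('bar',c[i],st[i],r,q[:,:2].tolist(),onz('top',*c[i],80))
# lid white body in top
h=cv2.cvtColor(t,cv2.COLOR_BGR2HSV); print(h[v,u-12:u+13].tolist())
us,vs=px('scene',(481,-440,82)).astype(int); print('scene',us,vs)
g=cv2.cvtColor(sc,cv2.COLOR_BGR2GRAY); w=np.zeros_like(g); w[vs-15:vs+18,us-30:us+30]=(g[vs-15:vs+18,us-30:us+30]<60)
n,l,st,c=cv2.connectedComponentsWithStats(w.astype(np.uint8))
for i in range(1,n):
    if st[i][4]>15: print('sc',c[i],st[i])
cv2.imwrite('pics/c17.png',np.hstack([cv2.resize(t[190:290,340:440],(400,400),interpolation=cv2.INTER_CUBIC),cv2.resize(sc[150:250,330:430],(400,400),interpolation=cv2.INTER_CUBIC)]))
for c_,a in blob('top',t,(265,195,345,240)): p=onz('top',*c_,38.5); print('cookie',a,(p[:2]-B)@bx,(p[:2]-B)@by)
E
```

```text
398 237
[[113, 11, 180], [111, 10, 178], [111, 10, 179], [116, 10, 178], [109, 11, 179], [107, 10, 177], [120, 2, 161], [20, 23, 133], [22, 37, 123], [22, 31, 91], [17, 35, 66], [15, 28, 72], [11, 28, 74], [26, 27, 67], [20, 12, 65], [105, 9, 115], [105, 9, 164], [105, 9, 174], [102, 7, 177], [107, 13, 177], [114, 7, 176], [110, 9, 178], [108, 7, 180], [50, 4, 172], [60, 2, 165]]
scene 382 172
sc [400.4 165.4] [380 157  32  22 351]
sc [383.1 176.1] [371 170  24  16 131]
cookie 226 1.9825327353666637 75.63401432962826
cookie 222 -0.9759949452714025 -0.24378293922372335
```

```bash
cat > lid.py <<'E'
from h import *
np.set_printoptions(suppress=True,precision=1)
def lidpose(t,guess,zt=50,zb=82,half=45):
    u,v=px('top',(*guess,zb)).astype(int); h=cv2.cvtColor(t,cv2.COLOR_BGR2HSV)
    m=cv2.inRange(h,(85,0,145),(135,25,255)); k=np.zeros_like(m); k[v-half:v+half,u-half:u+half]=m[v-half:v+half,u-half:u+half]
    k=cv2.morphologyEx(k,cv2.MORPH_OPEN,np.ones((2,2))); k=cv2.morphologyEx(k,cv2.MORPH_CLOSE,np.ones((9,9)))
    n,l,st,c=cv2.connectedComponentsWithStats(k); i=1+np.argmax(st[1:,4]); P=np.argwhere(l==i)[:,::-1]
    W=np.array([onz('top',*p,zt)[:2] for p in P],np.float32); r=cv2.minAreaRect(W); print('lid white px',st[i],'rect world',r)
    g=cv2.inRange(h,(0,0,0),(180,255,100)); w=np.zeros_like(g); w[v-20:v+20,u-10:u+10]=g[v-20:v+20,u-10:u+10]; 
    n,l,st,c=cv2.connectedComponentsWithStats(w)
    for i in range(1,n):
        if st[i][4]>20:
            W=np.array([onz('top',*p,zb)[:2] for p in np.argwhere(l==i)[:,::-1]],np.float32); print('bar',c[i],st[i],cv2.minAreaRect(W), W.mean(0))
E
python3 - <<'E'
from lid import *
lidpose(cv2.imread('pics/p17t.png'),(481,-440))
E
```

```text
lid white px [ 377  208   42   68 1902] rect world ((476.98211669921875, -444.2550964355469), (223.57455444335938, 105.21822357177734), 8.672987937927246)
bar [397.6 237.7] [392 226  11  24 144] ((480.6543884277344, -436.97760009765625), (76.67411041259766, 23.46112060546875), 7.80655574798584) [ 480.6 -438.7]
```

View pics/c17.png

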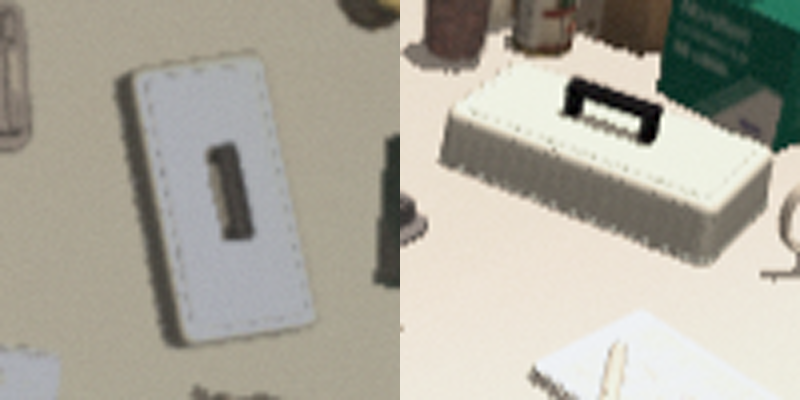

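The views show the lid unmoved and the black bar upright: top px about (399,237.5), scene px about (383.8,174).

```bash
python3 - <<'E'
from lid import *
T=lambda u,v:(340+u/4-.4,190+v/4-.4); S=lambda u,v:(330+(u-400)/4-.4,150+v/4-.4)
print('bar',onz('top',*T(237,191),82)); a,b=[onz('top',*T(*p),82)[:2] for p in((245.5,237.5),(229,144.5))]; print(a,b,np.degrees(np.arctan2(*(b-a)[::-1])))
q=[onz('top',*T(*p),50)[:2] for p in((135,70),(262,52),(315,320),(183,345))]; print('lid',np.mean(q,0)); 
for a,b in((3,0),(2,1)): print(np.degrees(np.arctan2(*(q[b]-q[a])[::-1])),np.hypot(*(q[b]-q[a])))
print('two bar',two(S(613,93),T(237,191)))
s=arm.read_state();print(s['position'])
t=cv2.imread('pics/p17t.png')
E
```

```text
bar [ 481.6 -442.7   82. ]
[ 443.5 -447.3] [ 520.1 -438.5] 6.585776191098847
lid [ 482.2 -441.2]
6.95867580009509 233.15407108673392
7.384491203714336 228.62071307115338
two bar (array([ 481.9, -443.5,   79.2]), np.float64(0.15970032810927834))
[453.7 274.  172.5]
```

Emit:
drive_tool:
  targets:
    - [-1, -75.5, -712, -20, -10.8]
    - [-1, -75.5, -712, -20, -10.8]
    - [-1, -75.5, -712, -20, -10.8]
    - [-1, -75.5, -712, -20, -10.8]
    - [-1, -75.5, -712, -20, -10.8]
    - [-1, -75.5, -712, -20, -10.8]
    - [-1, -75.5, -712, -20, -10.8]
    - [-1, -75.5, -712, -20, -10.8]
    - [-1, -75.5, -712, -20, -10.8]
    - [-1, -75.5, -712, -20, -10.8]
    - [-1, -75.5, -712, -20, -10.8]
    - [-1, -75.5, -712, -20, -10.8]

```text
clock: 36.95
position: [472.9, -329.8, 181.6]
ee_rot: [-0.061, 0.998, -0.0, 0.0]
contact_force: [1.6, -0.2, 0.2]
gripper_width: 85.2
grasp_force: 0.0
```

Emit:
drive_tool:
  targets:
    - [-1, 2, -45, 0, 0]
    - [-1, 4, -90, 0, 0]
    - [-1, 4.7, -112.5, 20, 0]
    - [-1, 4.7, -112.5, 60, 0]
    - [-1, 4.7, -112.5, 75, 0]
    - [-1, 4.7, -112.5, 75, 0]
    - [-1, 4.7, -112.5, 75, 0]

```text
clock: 37.65
position: [482.5, -440.3, 107.0]
ee_rot: [-0.061, 0.998, -0.0, 0.0]
contact_force: [0.1, 0.2, 1.0]
gripper_width: 85.6
grasp_force: 0.0
```

```bash
python3 - <<'E'
from lid import *
s=arm.read_state();print(s['position'],s['ee_rot'],s['contact_force'])
sc=snap('scene','p18s.png'); t=snap('top','p18t.png')
# lid unmoved? compare with earlier scene picture around the lid's near side
o=cv2.imread('pics/p17s.png'); d=cv2.absdiff(sc,o)[170:225,335:430].max(2); print('changed frac',(d>40).mean())
E
```

```text
[ 482.5 -440.3  107. ] [-0.1  1.  -0.   0. ] [0.1 0.2 1. ]
changed frac 0.5678468899521532
```

Emit:
drive_tool:
  targets:
    - [-1, 0, -1.5, 25, 0]
    - [-1, 0, -1.5, 42, 0]
    - [-1, 0, -1.5, 50, 0]
    - [-1, 0, -1.5, 50, 0]
    - [1, 0, -1.5, 50, 0]
    - [1, 0, -1.5, 50, 0]
    - [1, 0, -1.5, 50, 0]
    - [1, 0, -1.5, 50, 0]
    - [1, 0, -1.5, 50, 0]
    - [1, 0, -1.5, 50, 0]
    - [1, 0, -1.5, 50, 0]
    - [1, 0, -1.5, 50, 0]

```text
clock: 38.95
position: [482.8, -441.8, 57.4]
ee_rot: [-0.061, 0.998, -0.001, 0.0]
contact_force: [-1.0, 0.9, 5.0]
gripper_width: 17.0
grasp_force: 59.9
```

Emit:
drive_tool:
  targets:
    - [1, 0, 0, 0, 0]
    - [1, 0, 0, -5, 0]
    - [1, 0, 0, -15, 0]
    - [1, 0, 0, -30, 0]
    - [1, 0, 0, -50, 0]
    - [1, 0, 0, -75, 0]
    - [1, 0, 0, -90, 0]
    - [1, 0, 0, -100, 0]
    - [1, 0, 0, -100, 0]
    - [1, 0, 0, -100, 0]

```text
clock: 39.95
position: [481.8, -441.0, 155.8]
ee_rot: [-0.061, 0.998, 0.001, -0.001]
contact_force: [-0.6, -0.1, -1.9]
gripper_width: 16.7
grasp_force: 59.2
```

Emit:
drive_tool:
  targets:
    - [1, -10, 20, 0, -6]
    - [1, -23, 42, 0, -13]
    - [1, -36, 66, 0, -20.5]
    - [1, -49, 90, 0, -28]
    - [1, -62, 114, 0, -35.5]
    - [1, -75, 138, 0, -43]
    - [1, -88, 162, 0, -50.5]
    - [1, -101, 186, 0, -58]
    - [1, -114, 210, 0, -65.5]
    - [1, -127, 234, 0, -73]
    - [1, -138, 254, 0, -80]
    - [1, -143.5, 264.5, 0, -84.4]

```text
clock: 41.15
position: [592.6, -159.6, 155.0]
ee_rot: [0.717, -0.697, -0.001, 0.001]
contact_force: [-0.6, -0.1, -2.4]
gripper_width: 16.6
grasp_force: 59.1
```

Emit:
drive_tool:
  targets:
    - [1, 0, 0, 0, 0]
    - [1, 0, 0, 0, 0]
    - [1, 0, 0, 0, 0]
    - [1, 0, 0, 0, 0]

```text
clock: 41.55
position: [592.3, -162.3, 156.4]
ee_rot: [0.715, -0.699, -0.0, 0.0]
contact_force: [-0.3, 0.5, -1.3]
gripper_width: 17.1
grasp_force: 59.2
```

```bash
python3 - <<'E'
from lid import *
s=arm.read_state();print(s['position'],s['ee_rot'],s['contact_force'],s['wrist_torque'],s['joints'][5])
sc=snap('scene','p19s.png'); t=snap('top','p19t.png')
for n,im in(('scene',sc),('top',t)):
    h=cv2.cvtColor(im,cv2.COLOR_BGR2HSV)
    for P in [(592+a,-161+b,145) for a in(-62,0,62) for b in(-122,0,122)]: print(n,P,px(n,P).round(1))
h=cv2.cvtColor(sc,cv2.COLOR_BGR2HSV)
for r in range(140,215,4): print(r,' '.join('%3d'%x for x in sc[r,230:345:3].mean(1)))
E
```

```text
[ 592.3 -162.3  156.4] [ 0.7 -0.7 -0.   0. ] [-0.3  0.5 -1.3] [ 0. -0. -0.] 0.02610078659502706
scene (530, -283, 145) [340.2 165.2]
scene (530, -161, 145) [311.5 179.2]
scene (530, -39, 145) [279.1 195.1]
scene (592, -283, 145) [324.4 157.9]
scene (592, -161, 145) [295.7 171.1]
scene (592, -39, 145) [263.4 185.9]
scene (654, -283, 145) [309.5 151.1]
scene (654, -161, 145) [280.8 163.5]
scene (654, -39, 145) [248.7 177.4]
top (530, -283, 145) [353.2 220. ]
top (530, -161, 145) [314.4 220.2]
top (530, -39, 145) [275.5 220.4]
top (592, -283, 145) [352.4 200.6]
top (592, -161, 145) [313.9 200.8]
top (592, -39, 145) [275.4 201. ]
top (654, -283, 145) [351.7 181.7]
top (654, -161, 145) [313.5 181.8]
top (654, -39, 145) [275.3 182. ]
140  99  99  97  98  95 102  97  97  94  97  94  93  95  89  91  89  89  22  26  23  17  24  17  18  24  18  35 104  98  98  99  98  97 101  99 100  55  61  75
144  99  98  96  95  94  94  97  95  96  88  90  89  92  91  89  90  88  83  21  28  17  22  18  20  15   8  37  49  88  25 101 102  99 100 101 165  51  61  66
148  92  95  90  95  92  91  94  91  93  9
[... 1977 characters left out ...]
 126 148  75  70  71  73  68  66 186 210 222 221 220 219 220
200 145 219 221 219 221 220 220 219 222 219 219 205 100  98  97  99  99 114 120 117 112 112 142 102  79  73  73  73  71  74  71  71  70  68  70 222 222 220 220
204 120 221 219 219 218 221 220 220 217 221 221 221 219 221 119 103  97 117 117 111 154  89  88  82  83  70  70  75  76  76  74  84  89  51  60 148 223 220 222
208  63 223 220 221 222 222 220 220 221 221 218 221 128  64  67  70  92 152 101  73  81  91  82  75  70  74  76  72  71  68  65  55  56 139 142  91 221 222 223
212  91 221 220 221 221 220 221 220 220 207  70  75  72  85  86  60  45  83  97  74  71  71  68  75  70  70  74  77  69  54  78 139 130 157 221 221 221 222 223
```

```bash
python3 - <<'E'
from lid import *
t=cv2.imread('pics/p19t.png'); sc=cv2.imread('pics/p19s.png')
for r in range(174,232,4): print(r,' '.join('%3d'%x for x in t[r,264:366:3].mean(1)))
print('scene +y edge')
for r in range(172,194,2): print(r,sc[r,234:300:1].mean(1).astype(int).tolist())
E
```

```text
174 146 141 148 166 162  83  74 166 167 166 165 164 165 165 163 161  75  73  64  71  79  89  91  80  74  67  73  94 158 158 159 163 159 161
178 147 139 124 149 154  73  74 155 157 157 158 157 157 155 156 158  98  76  79  68  70  71  72  69  69  77  88 153 156 158 158 160 161 159
182 142 133 127 104 139  59  77 140 143 142 142 141 143 142 145 144 140  73  76  80  82  80  82  80  85  89 141 155 160 156 158 160 158 159
186 143 132 119  92 117  60  74 112 114 114 111 110 110 112 115 112 113 113  81  61  66  69  67  69  65  91 170 175 173 140 158 160 161 160
190 141 136 115  93  75  70  70  89  91  91  89  91  88  92  65  58  58  64  68  62  65  65  62  64  80 173 172 176 160 148 162 161 160 161
194 140 131 120  86  76 102 112 118 114 114 114 116 113 116  80  41  45  42  70  73  75  79  72 139 174 175 175 175 170 160 160 161 159 162
198 139 134 118  91  77 104 113 116 115 116 115 117 115  76  50  44  43  48  46  49  46  41 158 173 173 173 173 176 174 164 159 159 160 159
202 142 133 117  93  84 105 113 117 115 117 117 117 117  82  67 101  54  46  46  49 129 152 175 175 176 175 175 173 174 
[... 3860 characters left out ...]
2, 231, 225, 213, 197, 182, 165, 145, 134, 119, 119, 116]
190 [218, 220, 219, 222, 222, 221, 221, 220, 220, 220, 220, 220, 218, 220, 218, 218, 220, 218, 212, 102, 96, 100, 98, 96, 98, 95, 96, 101, 97, 96, 98, 97, 95, 96, 100, 103, 103, 110, 124, 145, 168, 186, 206, 219, 230, 232, 236, 236, 233, 236, 234, 231, 225, 217, 200, 186, 170, 148, 136, 121, 122, 120, 114, 117, 118, 115]
192 [221, 221, 219, 219, 219, 220, 220, 220, 219, 220, 220, 221, 217, 220, 218, 221, 220, 219, 172, 115, 104, 97, 95, 95, 94, 95, 98, 96, 98, 97, 97, 95, 98, 96, 98, 102, 100, 99, 105, 102, 105, 116, 131, 152, 172, 193, 208, 226, 225, 220, 214, 187, 169, 152, 137, 123, 122, 120, 120, 119, 116, 116, 115, 116, 113, 116]
```

```bash
python3 - <<'E'
from lid import *
t=cv2.imread('pics/p17t.png').astype(float).mean(2)
print('cols L',[ (c,int(t[202:216,c].mean())) for c in range(270,290)])
print('cols R',[ (c,int(t[202:216,c].mean())) for c in range(332,352)])
print('rows T',[ (r,int(t[r,295:330].mean())) for r in range(184,202)])
print('rows B',[ (r,int(t[r,295:330].mean())) for r in range(218,236)])
s=cv2.imread('pics/p19t.png').astype(float).mean(2)
print('lid L',[ (c,int(s[205:216,c].mean())) for c in range(270,286)])
print('lid R',[ (c,int(s[203:212,c].mean())) for c in range(346,360)])
print('lid B L',[ (r,int(s[r,284:296].mean())) for r in range(210,230)],'R',[ (r,int(s[r,330:344].mean())) for r in range(210,230)])
E
```

```text
cols L [(270, 159), (271, 159), (272, 159), (273, 158), (274, 145), (275, 129), (276, 128), (277, 130), (278, 134), (279, 134), (280, 112), (281, 101), (282, 109), (283, 117), (284, 119), (285, 121), (286, 118), (287, 110), (288, 105), (289, 107)]
cols R [(332, 127), (333, 128), (334, 128), (335, 128), (336, 128), (337, 128), (338, 128), (339, 126), (340, 123), (341, 107), (342, 126), (343, 140), (344, 136), (345, 128), (346, 122), (347, 144), (348, 157), (349, 160), (350, 159), (351, 159)]
rows T [(184, 158), (185, 158), (186, 158), (187, 158), (188, 158), (189, 158), (190, 148), (191, 129), (192, 122), (193, 115), (194, 109), (195, 119), (196, 125), (197, 126), (198, 126), (199, 123), (200, 122), (201, 122)]
rows B [(218, 130), (219, 130), (220, 130), (221, 130), (222, 126), (223, 110), (224, 90), (225, 108), (226, 126), (227, 127), (228, 124), (229, 145), (230, 158), (231, 159), (232, 159), (233, 159), (234, 159), (235, 159)]
lid L [(270, 120), (271, 115), (272, 105), (273, 94), (274, 83), (275, 79), (276, 81), (277, 80), (278, 115), (279, 154), (280, 167), (281, 158), (282, 165), (283, 172), (284, 172), (285, 172)]
lid R [(346, 175), (347, 175), (348, 174), (349, 169), (350, 172), (351, 173), (352, 157), (353, 155), (354, 159), (355, 161), (356, 161), (357, 161), (358, 161), (359, 161)]
lid B L [(210, 174), (211, 174), (212, 174), (213, 173), (214, 173), (215, 172), (216, 167), (217, 170), (218, 167), (219, 136), (220, 97), (221, 81), (222, 92), (223, 84), (224, 71), (225, 77), (226, 115), (227, 131), (228, 126), (229, 123)] R [(210, 174), (211, 175), (212, 175), (213, 172), (214, 162), (215, 168), (216, 170), (217, 145), (218, 102), (219, 81), (220, 90), (221, 90), (222, 79), (223, 74), (224, 103), (225, 125), (226, 127), (227, 115), (228, 143), (229, 159)]
```

```bash
python3 - <<'E'
from lid import *
b=cv2.imread('pics/p17t.png').astype(float).mean(2); s=cv2.imread('pics/p19t.png').astype(float).mean(2)
def edge(p,lev):  # first crossing, subpixel
    for i in range(len(p)-1):
        if (p[i]-lev)*(p[i+1]-lev)<=0 and p[i]!=p[i+1]: return i+(p[i]-lev)/(p[i]-p[i+1])
fit=lambda X,Y:np.polyfit(X,Y,1)
us=np.arange(284,338,3)
bb=[232-edge(b[232:222:-1,u-1:u+2].mean(1),142) for u in us]; bt=[186+edge(b[186:196,u-1:u+2].mean(1),142) for u in us]
print('box slopes',fit(us,bb)[0],fit(us,bt)[0])
for nm,e in(('bb',bb),('bt',bt)):
    k=fit(us,e); a,c=[onz('top',u,np.polyval(k,u),6)[:2] for u in(284,337)]; print(nm,a,c,'yaw',np.degrees(np.arctan2(*(a-c)[::-1])))
ul=np.r_[284:296:3,328:344:3]; lb=[213+edge(s[213:224,u-1:u+2].mean(1),125) for u in ul]; k=fit(ul,lb); print(lb)
for z in(147,): 
    a,c=[onz('top',u,np.polyval(k,u),z)[:2] for u in(284,337)]; print('lid front',a,c,'yaw',np.degrees(np.arctan2(*(a-c)[::-1])))
print('lid ends',onz('top',278.1,208,147),onz('top',351.9,207,147)); print('box ends',onz('top',274,209,6),onz('top',346.8,208,6))
E
```

```text
box slopes -0.03965882246634929 -0.030666905281093868
bb [518.3 -67.4] [ 524.7 -252.6] yaw 91.98584103734127
bt [657.1 -68.5] [ 662.1 -257. ] yaw 91.51059734445903
[np.float64(219.50413223140495), np.float64(219.37960339943342), np.float64(219.21448467966573), np.float64(219.1919770773639), np.float64(217.80833333333334), np.float64(217.64736842105262), np.float64(217.58056265984655), np.float64(217.45618556701032), np.float64(217.35324675324676), np.float64(217.26954177897574)]
lid front [532.3 -65.7] [ 537.9 -232. ] yaw 91.91917326510277
lid ends [569.1 -47.4 147. ] [ 571.1 -280.1  147. ]
box ends [592.7 -32.8   6. ] [ 594.9 -289.4    6. ]
```

Emit:
drive_tool:
  targets:
    - [1, -1, 0.5, 15, 0]
    - [1, -2.5, 1.5, 30, 0]
    - [1, -2.5, 1.5, 45, 0]
    - [1, -2.5, 1.5, 57, 0]
    - [1, -2.5, 1.5, 63, 0]
    - [1, -2.5, 1.5, 64, 0]
    - [1, -2.5, 1.5, 64, 0]
    - [1, -2.5, 1.5, 64, 0]

```text
clock: 42.45
position: [591.8, -159.2, 93.5]
ee_rot: [0.715, -0.699, 0.001, -0.0]
contact_force: [0.3, 0.6, -3.1]
gripper_width: 17.1
grasp_force: 59.1
```

```bash
cat > fit.py <<'E'
from lid import *
def edge(p,lev):
    for i in range(len(p)-1):
        if (p[i]-lev)*(p[i+1]-lev)<=0 and p[i]!=p[i+1]: return i+(p[i]-lev)/(p[i]-p[i+1])
s0=arm.read_state();print(s0['position'],s0['contact_force'])
im=snap('top','fit%d.png'%int(s0['clock']*100)); s=im.astype(float).mean(2)
zl=s0['position'][2]-57.2+48; print('zl',zl)
print('L',[ (c,int(s[205:216,c].mean())) for c in range(270,288)])
print('R',[ (c,int(s[203:212,c].mean())) for c in range(338,360)])
print('BL',[ (r,int(s[r,284:296].mean())) for r in range(212,234)]); print('BR',[ (r,int(s[r,328:342].mean())) for r in range(210,232)])
for y in(-39,-283): print(px('top',(592,y,zl)))
print('px/mm',[px('top',(592,-283,zl))[0]-px('top',(592,-282,zl))[0]])
E
python3 fit.py
```

```text
[ 591.8 -159.2   93.5] [ 0.3  0.6 -3.1]
zl 84.28325288257693
L [(270, 108), (271, 99), (272, 90), (273, 81), (274, 91), (275, 86), (276, 80), (277, 102), (278, 134), (279, 144), (280, 135), (281, 145), (282, 149), (283, 150), (284, 150), (285, 150), (286, 150), (287, 150)]
R [(338, 173), (339, 173), (340, 174), (341, 173), (342, 173), (343, 173), (344, 172), (345, 170), (346, 171), (347, 161), (348, 149), (349, 155), (350, 159), (351, 160), (352, 160), (353, 159), (354, 160), (355, 160), (356, 160), (357, 159), (358, 159), (359, 159)]
BL [(212, 173), (213, 172), (214, 173), (215, 172), (216, 173), (217, 173), (218, 171), (219, 162), (220, 166), (221, 165), (222, 140), (223, 100), (224, 80), (225, 90), (226, 98), (227, 119), (228, 124), (229, 120), (230, 144), (231, 157), (232, 159), (233, 159)]
BR [(210, 173), (211, 174), (212, 173), (213, 174), (214, 173), (215, 173), (216, 172), (217, 167), (218, 170), (219, 171), (220, 153), (221, 110), (222, 83), (223, 90), (224, 102), (225, 121), (226, 125), (227, 116), (228, 142), (229, 158), (230, 159), (231, 159)]
[275.6 204.8]
[349.  204.4]
px/mm [np.float64(0.3007835432187562)]
```

```bash
python3 - <<'E'
from lid import *
a,c=onz('top',289.5,222.45,84.3)[:2],onz('top',334.5,220.6,84.3)[:2]; print(a,c,np.degrees(np.arctan2(*(a-c)[::-1])),'front at y=-161',a[0]+(a[0]-c[0])/(a[1]-c[1])*(-161-a[1]))
E
```

```text
[532.5 -84.7] [ 537.9 -233.1] 92.07953452695553 front at y=-161 535.258832474469
```

Emit:
drive_tool:
  targets:
    - [1, 0, 0.7, 3, 0]
    - [1, 0, 0.7, 6, 0]
    - [1, 0, 0.7, 9, 0]
    - [1, 0, 0.7, 12, 0]
    - [1, 0, 0.7, 12, 0]

```text
clock: 43.0
position: [590.1, -159.0, 79.9]
ee_rot: [0.715, -0.699, -0.001, 0.0]
contact_force: [-0.6, 0.2, -1.4]
gripper_width: 16.8
grasp_force: 59.2
```

Emit:
drive_tool:
  targets:
    - [1, 0, 0, 2, 0]
    - [1, 0, 0, 4, 0]
    - [1, 0, 0, 6, 0]
    - [1, 0, 0, 7.5, 0]
    - [1, 0, 0, 7.5, 0]

```text
clock: 43.5
position: [590.5, -159.2, 73.2]
ee_rot: [0.715, -0.699, 0.0, 0.0]
contact_force: [-0.8, -0.3, -1.2]
gripper_width: 16.7
grasp_force: 59.3
```

Emit:
drive_tool:
  targets:
    - [1, 0, 0, 1.5, 0]
    - [1, 0, 0, 3, 0]
    - [1, 0, 0, 4.5, 0]
    - [1, 0, 0, 4.5, 0]
    - [1, 0, 0, 4.5, 0]

```text
clock: 44.0
position: [591.7, -159.8, 72.2]
ee_rot: [0.716, -0.698, 0.002, -0.0]
contact_force: [-2.9, -0.5, 11.9]
gripper_width: 16.5
grasp_force: 61.0
```

It stops at TCP z 72, which matches the lid resting on its catches. I'll press on.

Emit:
drive_tool:
  targets:
    - [1, 0, 0, 1, 0]
    - [1, 0, 0, 2, 0]
    - [1, 0, 0, 3, 0]
    - [1, 0, 0, 4, 0]
    - [1, 0, 0, 4, 0]

```text
clock: 44.5
position: [591.8, -159.5, 67.1]
ee_rot: [0.716, -0.698, 0.002, -0.001]
contact_force: [-1.9, -1.1, 7.0]
gripper_width: 17.4
grasp_force: 60.8
```

Emit:
drive_tool:
  targets:
    - [1, 0, 0, 1, 0]
    - [1, 0, 0, 2, 0]
    - [1, 0, 0, 3, 0]
    - [1, 0, 0, 3, 0]

```text
clock: 44.9
position: [590.9, -159.3, 63.4]
ee_rot: [0.716, -0.699, 0.001, -0.0]
contact_force: [-2.9, -0.1, 8.9]
gripper_width: 17.3
grasp_force: 61.0
```

Emit:
drive_tool:
  targets:
    - [1, 0, 0, 1, 0]
    - [1, 0, 0, 2, 0]
    - [1, 0, 0, 3, 0]
    - [1, 0, 0, 3, 0]

```text
clock: 45.3
position: [591.0, -159.3, 63.3]
ee_rot: [0.716, -0.698, 0.001, -0.0]
contact_force: [-7.7, 2.5, 22.4]
gripper_width: 16.7
grasp_force: 62.8
```

It's firm at TCP z 63.3, the seated height. I'll ease off, release and rise, then press each end to confirm.

Emit:
drive_tool:
  targets:
    - [1, 0, 0, -3, 0]
    - [1, 0, 0, -3, 0]
    - [-1, 0, 0, -3, 0]
    - [-1, 0, 0, -3, 0]
    - [-1, 0, 0, -3, 0]
    - [-1, 0, 0, -3, 0]
    - [-1, 0, 0, -3, 0]
    - [-1, 0, 0, -3, 0]
    - [-1, 0, 0, -30, 0]
    - [-1, 0, 0, -60, 0]
    - [-1, 0, 0, -60, 0]

```text
clock: 46.4
position: [593.5, -159.5, 123.3]
ee_rot: [0.716, -0.698, 0.004, -0.003]
contact_force: [-0.2, 0.4, 0.7]
gripper_width: 85.5
grasp_force: 0.0
```

Emit:
drive_tool:
  targets:
    - [1, -45, 0, 0, 0]
    - [1, -90, 0, 0, 0]
    - [1, -90, 0, 0, 0]
    - [1, -90, 0, 0, 0]
    - [1, -90, 0, 0, 0]
    - [1, -90, 0, 30, 0]
    - [1, -90, 0, 50, 0]
    - [1, -90, 0, 60, 0]
    - [1, -90, 0, 60, 0]

```text
clock: 47.3
position: [588.1, -70.2, 57.8]
ee_rot: [0.715, -0.699, -0.0, 0.001]
contact_force: [0.9, 0.3, 0.5]
gripper_width: 0.3
grasp_force: 0.0
```

Emit:
drive_tool:
  targets:
    - [1, 0, 0, 1, 0]
    - [1, 0, 0, 2, 0]
    - [1, 0, 0, 3, 0]
    - [1, 0, 0, 3.8, 0]
    - [1, 0, 0, 3.8, 0]

```text
clock: 47.8
position: [588.7, -69.2, 56.1]
ee_rot: [0.716, -0.699, 0.001, -0.0]
contact_force: [-1.9, -0.1, 4.4]
gripper_width: 0.2
grasp_force: 2.4
```

Emit:
drive_tool:
  targets:
    - [1, 0, 0, -20, 0]
    - [1, 0, 0, -60, 0]
    - [1, 45, 0, -65, 0]
    - [1, 90, 0, -65, 0]
    - [1, 135, 0, -65, 0]
    - [1, 178, 0, -60, 0]
    - [1, 178, 0, -30, 0]
    - [1, 178, 0, -10, 0]
    - [1, 178, 0, -1, 0]
    - [1, 178, 0, -1, 0]

```text
clock: 48.8
position: [592.5, -247.1, 56.6]
ee_rot: [0.716, -0.698, 0.0, 0.0]
contact_force: [0.1, -0.2, 1.3]
gripper_width: -0.1
grasp_force: 0.0
```

Emit:
drive_tool:
  targets:
    - [1, 0, 0, 1, 0]
    - [1, 0, 0, 2, 0]
    - [1, 0, 0, 2, 0]

```text
clock: 49.1
position: [593.1, -247.0, 56.1]
ee_rot: [0.716, -0.698, 0.001, -0.0]
contact_force: [-3.3, 0.6, 8.3]
gripper_width: 0.2
grasp_force: 4.0
```

Both ends meet the finger at z = 56, so the lid is seated. I'll rise, move away and check the turner numerically.

Emit:
drive_tool:
  targets:
    - [1, 0, 0, -30, 0]
    - [1, 0, 0, -70, 0]
    - [1, 0, 0, -110, 0]
    - [1, 40, 20, -130, 0]
    - [1, 80, 40, -130, 0]
    - [1, 120, 60, -130, 0]
    - [1, 160, 80, -130, 0]
    - [1, 200, 100, -130, 0]
    - [1, 200, 100, -130, 0]
    - [1, 200, 100, -130, 0]

```text
clock: 50.1
position: [496.8, -450.1, 183.7]
ee_rot: [0.715, -0.699, 0.0, -0.0]
contact_force: [-0.5, 0.3, 0.7]
gripper_width: -0.0
grasp_force: 0.0
```

```bash
python3 - <<'E'
from lid import *
s=arm.read_state();print(s['position'])
t=snap('top','end_t.png'); sc=snap('scene','end_s.png')
h=cv2.cvtColor(t,cv2.COLOR_BGR2HSV)
# bright blade on the dark sheet (inside sheet outline)
g=t.mean(2); poly=np.array([px('top',(*(C+a*ex+b*ey),4)) for a,b in((-95,-110),(90,-110),(90,110),(-95,110))]).astype(np.int32)
m=np.zeros(g.shape,np.uint8); cv2.fillPoly(m,[poly],1); k=((g>100)&(m>0)).astype(np.uint8); k=cv2.morphologyEx(k,cv2.MORPH_CLOSE,np.ones((5,5)))
n,l,st,c=cv2.connectedComponentsWithStats(k)
for i in range(1,n):
    if st[i][4]>30:
        W=np.array([onz('top',*p,6)[:2] for p in np.argwhere(l==i)[:,::-1]],np.float32); r=cv2.minAreaRect(W); p=np.array(r[0]); print('blade',st[i],r,'sheet',(p-C)@ex,(p-C)@ey)
o=cv2.imread('pics/top0.png'); d=cv2.absdiff(o,t).max(2); print('mill/jar diff',d[160:188,228:268].mean(), (d[160:188,228:268]>50).mean())
o=cv2.imread('pics/scene0.png'); d=cv2.absdiff(o,sc).max(2); print('mill/jar scene',(d[185:238,190:236]>50).mean())
q=t.astype(float).mean(2); print('lid L',[int(q[203:215,c].mean()) for c in range(270,286)],'R',[int(q[203:212,c].mean()) for c in range(338,354)])
# handle bar of lid
for zz in(88,): 
    u,v=px('top',(592,-161,zz)); w=(q[int(v)-8:int(v)+9,int(u)-18:int(u)+19]<75); yy,xx=np.where(w); print(u,v,'bar px centre',xx.mean()+int(u)-18,yy.mean()+int(v)-8,w.sum(),xx.min(),xx.max())
E
```

```text
[ 496.8 -450.1  183.7]
blade [185 199  18  30 389] ((578.4171752929688, 250.69088745117188), (59.39788818359375, 103.49687957763672), 89.70536804199219) sheet 39.45677870178223 -14.796586517333985
mill/jar diff 2.9267857142857143 0.0
mill/jar scene 0.0012305168170631665
lid L [162, 163, 162, 161, 148, 128, 99, 123, 159, 171, 162, 171, 177, 176, 176, 177] R [117, 117, 116, 117, 115, 110, 112, 109, 91, 93, 96, 97, 96, 97, 96, 96]
312.39242979271404 204.39635189430464 bar px centre 312.1578947368421 204.73684210526315 95 7 29
```

```bash
python3 - <<'E'
from lid import *
t=cv2.imread('pics/end_t.png'); sc=cv2.imread('pics/end_s.png')
yaw0=np.arctan2(-.0645,.998)
# blade side-line direction
g=t.mean(2)
for r in range(198,232,2):
    x=np.where(g[r,175:215]>100)[0]+175; print(r,x.min() if len(x) else None,x.max() if len(x) else None,end=' | ')
P=C+(51-188)*ex-14*ey; u,v=px('top',(*P,68)); print('\nexpected tip',P,u,v, px('scene',(*P,68)))
def show(im,u,v,w,hh): 
    for r in range(int(v)-hh,int(v)+hh,2): print(r,int(u)-w,' '.join('%3d'%x for x in im[r,int(u)-w:int(u)+w:2].mean(1)))
show(t,u,v,14,12); us,vs=px('scene',(*P,68)); print(); show(sc,us,vs,24,18)
E
```

```text
198 187 202 | 200 186 202 | 202 186 202 | 204 186 202 | 206 186 202 | 208 186 202 | 210 186 201 | 212 185 201 | 214 185 201 | 216 185 201 | 218 185 201 | 220 187 200 | 222 None None | 224 None None | 226 188 189 | 228 186 190 | 230 None None | 
expected tip [402.4 262.9] 183.57782700449536 263.07287008937175 [215.  301.7]
251 169  73  80  81  78  79  78  75  53  51  49  44  55  70  76
253 169 136 134 140 138 138 114 112  60  52  53  47  63  80  94
255 169 161 163 161 162 160 162 156  59  57  51  75  99 155 158
257 169 159 160 159 163 162 160 148  56  57  52  87 102 161 162
259 169 160 160 161 160 163 161 150  54  59  58  88 104 160 161
261 169 162 162 161 160 160 159 133  55  59  53 100 109 161 163
263 169 160 165 161 163 162 160 158 132 112 140 162 159 160 161
265 169 161 163 165 163 161 161 161 161 160 160 162 162 162 163
267 169 160 163 164 163 162 161 161 162 163 164 162 160 159 164
269 169 160 163 161 160 163 162 162 164 160 162 164 159 162 162
271 169 162 162 162 164 163 161 160 161 162 163 162 161 164 163
273 169 161 164 161 160 160 162 163 162 161 162 162 160 163 160

283 190
[... 1164 characters left out ...]
  46  43  44  46  82  86  78  76  86  85  89  93  82 165 232 232 231 232 231
307 190  88  89  85  88  48  44  48  43  44  45  73  85  82  86  91  87 166 232 231 232 232 231 231 231
309 190  87  91  88  87  83  48  45  46  40  42  43  70  91  83  93 230 231 231 231 232 232 232 232 231
311 190  89  89  89  87  83  88  48  45  45  45  48  46 160 230 232 232 232 233 232 232 234 231 233 232
313 190  90  89  86  85  84  87  85  43  47  52  57  98 130 231 231 232 232 232 232 231 233 231 233 234
315 190  91  87  88  88  85  86  89  77  61 103 131 130 131 232 233 231 231 233 233 232 232 232 232 233
317 190  87  87  87  90  87  93  88 166 130 131 130 130 133 132 204 232 233 232 233 232 234 234 232 233
```

```bash
python3 - <<'E'
from lid import *
print('tip',two((216,300.5),(186,262.3))); p=onz('top',193.8,209.2,5)[:2]; print('blade centre sheet',(p-C)@ex,(p-C)@ey)
print('front',((onz('top',194.5,197.5,5)[:2]-C)@ex))
E
```

```text
tip (array([405.8, 256.8,  64.2]), np.float64(2.1712884680366202))
blade centre sheet 54.68563812006116 -14.656556454319185
front 96.85385898891182
```

```bash
python3 -c "
from bench import arm
print(arm.job_done())"
```

```text
the job is handed in; nothing more can be done
None
```

I handed the job in at about 50 s on the robot's clock, and the hand-in gave no verdict: both cookies lie flat in the box, the lid is seated at both ends, the turner lies flat on the sheet, and the mill and jar are unmoved.

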